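Clean the spark plate and hold the safety hood to its hinge

TASK

Pick up the white scraper block and use it, not the fingers, to pull the four steel chips off the spectrometer's dark deck plate into the tray at its front, then stand the scraper back on the bench. Then lift the aluminium safety hood by its handle and bring its hinge knuckle between the two knuckles on the jamb block, so that the three holes line up for the pin; finish while still holding it there, still and level, hanging from the gripper and not leaning on the stand. Leave everything else on the bench alone.

Things in the scene. Friction and masses are not known exactly. Their poses are not given: they have to be found in the camera images.
- stand: Spectrometer, fixed. Frame: x from its front (tray, robot side) to the back, y left, z up; its points have the same axes. Origin on the bench. In x: tray -146 to -70 mm; dark deck plate -70 to 90 (160 mm wide, top 70 mm above the bench); aluminium jamb block 90 to 130 (120 wide, top at 165 mm); white cabinet 130 to 530 (380 wide, 170 high).
- deck (a point): On the top face of the dark steel deck plate, 70 mm above the bench, at the stand's x = y = 0. Flat, no rims. The chips lie from 57 mm ahead (-x) to 18 mm behind (+x) this point and within 52 mm to each side; the strip farther back, under the hinge, is free.
- tray (a point): Middle of the inner floor of the open aluminium chip tray, 4 mm above the bench, 108 mm ahead (-x) of deck. Inside 152 mm wide (y). It reaches up to the deck's front edge, 38 mm behind (+x) this point; outer front wall 38 mm ahead. Rim 45 mm above the bench, 25 mm below the deck.
- hinge_axis (a point): On the fixed hinge's axis (along y), midway between its two knuckles; 75 mm above the deck, 72 mm behind (+x) deck, 15 mm ahead of the leaf plate on the jamb block. The fixed knuckles are steel tubes 20 mm thick with a 10 mm hole, each from 18 to 44 mm to either side in y: a 36 mm gap, open from above, below and the front.
- hood: Aluminium safety hood, loose, about 0.32 kg, standing level on its skirts on the bench. Origin at the underside, below the handle. x points to its hinge side, y along its hinge axis, z up. Top plate 124 mm (x = -60 to 64 mm) by 130 mm (y), 25 mm above the underside; 22 mm skirts at the sides and front. Centre of mass within 5 mm of the handle in x.
- hood_knuckle (a point): Middle of the hood's own hinge knuckle: steel tube 20 mm thick, 10 mm hole, 30 mm long along y, on a leaf at the hood's rear; 80 mm along hood x from the origin, 18 mm above the underside. Same axes as the hood.
- hood_handle (a point): Middle of the hood's black handle bar: 12 mm thick (x), 20 mm high, 90 mm long (y), centre 61 mm above the hood's underside (36 mm above its top plate), 26 mm free under the bar between its end posts. Same axes as the hood. Gripped across its 12 mm from above.
- scraper: White nylon scraper block, loose, about 0.20 kg, standing on its working edge on the bench. Base 30 mm (x) by 110 mm (y, the blade's length) by 25 mm high; on it an upright grip 26 mm (x) by 22 mm (y), its top 96 mm up. Origin at the centre of the underside. Both long faces scrape alike.
- scraper_grip (a point): In the scraper's upright grip, 68 mm above its underside. Gripped across the 22 mm (along y) the gripper clears the hinge when the scraper stands at the back of the deck.
- chip0: Loose steel chip, about 15 by 12 mm, 7 to 8 mm high, about 10 g, on the deck plate; origin at the centre of its underside.
- chip1: Loose steel chip, about 15 by 12 mm, 7 to 8 mm high, about 10 g, on the deck plate; origin at the centre of its underside.
- chip2: Loose steel chip, about 15 by 12 mm, 7 to 8 mm high, about 10 g, on the deck plate; origin at the centre of its underside.
- chip3: Loose steel chip, about 15 by 12 mm, 7 to 8 mm high, about 10 g, on the deck plate; origin at the centre of its underside.
- pin: the hinge pin, steel, 8 mm thick, about 100 mm long with a head and a pointed nose, lying on the bench; not used by the robot
- disc_a: round steel sample 40 mm across, 18 mm high, on the bench; leave it
- disc_b: round steel sample 36 mm across, 22 mm high, on the bench; leave it
- screwdriver: black-handled screwdriver lying on the bench; leave it
- jar: amber jar 54 mm across, 70 mm high; leave it
- flask: white bottle 60 mm across, 130 mm high; leave it
Things that resemble listed ones, but are neither listed nor needed, are in the scene too. What is shaped like the scraper but orange or pink is not meant. What is shaped like the hood but turquoise is not meant.

How it is judged:
On the way, in this order (a step that is already met when the one before it is completed fails the run):
1. the gripper holds the scraper on the deck plate (contact force between scraper and the fingers above 1 N and x of scraper in the frame of deck between -0.085 and 0.09 m and y of scraper in the frame of deck between -0.08 and 0.08 m and z of scraper in the frame of deck between -0.004 and 0.006 m), for 0.1 s.
2. all four chips lie in the tray, the scraper still in the gripper (x of chip0 in the frame of tray between -0.042 and 0.042 m and y of chip0 in the frame of tray between -0.08 and 0.08 m and z of chip0 in the frame of tray between -0.006 and 0.032 m and x of chip1 in the frame of tray between -0.042 and 0.042 m and y of chip1 in the frame of tray between -0.08 and 0.08 m and z of chip1 in the frame of tray between -0.006 and 0.032 m and x of chip2 in the frame of tray between -0.042 and 0.042 m and y of chip2 in the frame of tray between -0.08 and 0.08 m and z of chip2 in the frame of tray between -0.006 and 0.032 m and x of chip3 in the frame of tray between -0.042 and 0.042 m and y of chip3 in the frame of tray between -0.08 and 0.08 m and z of chip3 in the frame of tray between -0.006 and 0.032 m and contact force between scraper and the fingers above 1 N), for 0.1 s.
3. the scraper stands on the bench again, let go and at rest (angle between scraper's own z axis and vertical below 0.2 rad and height (world z) of scraper below 0.035 m and contact force between scraper and the fingers below 0.1 N and linear speed of scraper below 0.03 m/s and contact force between scraper and stand below 0.1 N), for 0.2 s.
At the end, for the whole second after the job is handed in: Hood gripped (over 1.5 N): holes within 3 mm in x and z, 4 mm along the axis, parallel within 0.06 rad; level within 0.2 rad, still (under 20 mm/s), under 1.5 N on the stand. Four chips in the tray. Scraper upright (0.2 rad) on the bench, let go, at rest (under 30 mm/s), not touching the stand (all of step 3 and x of chip0 in the frame of tray between -0.042 and 0.042 m and y of chip0 in the frame of tray between -0.08 and 0.08 m and z of chip0 in the frame of tray between -0.006 and 0.032 m and x of chip1 in the frame of tray between -0.042 and 0.042 m and y of chip1 in the frame of tray between -0.08 and 0.08 m and z of chip1 in the frame of tray between -0.006 and 0.032 m and x of chip2 in the frame of tray between -0.042 and 0.042 m and y of chip2 in the frame of tray between -0.08 and 0.08 m and z of chip2 in the frame of tray between -0.006 and 0.032 m and x of chip3 in the frame of tray between -0.042 and 0.042 m and y of chip3 in the frame of tray between -0.08 and 0.08 m and z of chip3 in the frame of tray between -0.006 and 0.032 m and contact force between hood and the fingers above 1.5 N and contact force between hood and stand below 1.5 N and x of hood_knuckle in the frame of hinge_axis between -0.003 and 0.003 m and y of hood_knuckle in the frame of hinge_axis between -0.004 and 0.004 m and z of hood_knuckle in the frame of hinge_axis between -0.003 and 0.003 m and angle between the y axis of hood_knuckle and the y axis of hinge_axis, either way round below 0.06 rad and angle between hood's own z axis and vertical below 0.2 rad and linear speed of hood below 0.02 m/s); the arm keeps its last pose, push and grip.
It fails at once if another thing on the bench is pushed more than 40 mm (distance of any of pin, disc_a, disc_b, screwdriver, jar, flask from where it was at the start of the episode above 0.04 m).
It fails at once if the fingers push a chip (contact force between any of chip0, chip1, chip2, chip3 and the fingers above 0.5 N).
It also fails if it takes over 64 s, if anything falls off the work surface, if the arm or the gripper's body presses on something with over 40 N, if the wrist force passes 120 N, or if a joint passes its speed limit or range.

ROBOT

A 6-joint arm with a two-finger parallel gripper is mounted at the origin on the work surface. World frame = base frame: x ahead of the robot, y to its left, z up, the work surface at z = 0. Lengths are in m, angles in rad, forces in N, time in s.
With the tool pointing down it reaches from about 0.275 to 0.775 m from the base axis. Payload 14.6 kg.
Tool frame: the origin (TCP) lies between the finger pads; the fingertips stand 25 mm ahead of it and the grasp point (between the pads) lies 6 mm ahead of it; y points along the fingers, x is the direction in which the jaws open and shut, and the axes are right-handed (so a half turn about y gives the same grasp; the last joint's range is limited). The gripper opens to 85 mm and grips with 20 to 120 N. Pads are 22 mm wide; open, the fingers measure 114 mm over their backs; the gripper's body (76 mm by 85 mm) begins 54 mm behind the grasp point. The pads swing forward as they close: fully open they stand 13 mm farther back than shut.
Start: joints at [1.194, 0.263, -0.048, 1.259, 0, 1.415], TCP at [0.115, 0.512, 0.256] pointing down, gripper open.
Joint ranges: [-2.65, 2.65], [-0.89, 1.7], [-1.18, 1.37], [-2.13, 2.11], [-1.35, 1.29], [-3.14, 3.14]. Speed limits (rad/s): [1.89, 1.89, 2.57, 2.79, 3.14, 3.14].

INTERFACE

Orientations are given as a rotation vector (axis times angle).
In Python, from plant import telemetry, optics, ctrl gives the robot as it stands.
- The arm moves only by the tool jog_arm, never from a script. Its argument "steps" is a list of rows, each an object with "hand": the finger opening in mm, from 0 to 85.4; "linear": the shift along the world's x, y, z normalised to -1 to 1, where 1 is 150 mm, a list of three; "delta_rot": the turn, a rotation vector about the world's x, y, z normalised to -1 to 1, where 1 is pi/4 rad, a list of three. In form: [{"hand": hand, "linear": [dx, dy, dz], "delta_rot": [rx, ry, rz]}, ...]. A call has 1 to 10 rows; each row is the pose to reach, as a shift and turn from the pose measured when the call began; what a row does not reach only later rows make up. A row lasts 1/12 s, in which the tool goes at most 41.7 mm and 7.16 degrees, less where a joint would pass 70% of its speed; a pose out of reach is approached as far as the arm can. A call with a number of a shift or a turn outside -1 to 1 is refused whole. A call with a gripper value outside its range is refused whole. The fingers move at their own pace and stop on an object; "force" is the grip in N (left out, the last holds). Time passes only in rows, so rows that repeat a pose let the fingers close. It gives the time, the measured TCP pose, the force and the opening at its end, in the units of the state.
- telemetry.get_state(): the state, without advancing time (a new reading comes with each control period).
- optics.grab_frame(name): name is "scene" or "top" or "wrist"; returns a dict with "img" (400x640x3 uint8, red, green, blue), "vertical_fov" (degrees; the focal length in pixels is half the picture's height over the tangent of half this angle, whatever the lens; pixels are square), "cx", "cy" (the principal point, pixels), "extrinsics" (4x4, takes a point from camera to world coordinates); the wrist camera has in their place "T_tool_cam" (4x4, takes a point from camera to tool coordinates, whose origin is the TCP and whose axes are the tool frame's). Camera axes: x right, y up, looking along -z (the intrinsics and any distortion apply to the point x, -y, -z); pixel columns grow to the right and rows downward; lengths in m; the calibration is good to about 2 mm. A picture is of the moment at which its call begins: read the wrist's pose just before it. There is no depth.
- ctrl.hand_in(): hands the job in, once; it reports no verdict.
The state is a dict: "t": time; "joint_pos": joint angles; "dq": joint speeds; "effort": joint torques, N m; "tcp_pos": TCP position; "orientation": TCP orientation; "wrist_force": force on the tool from outside, world axes, zero at the start; "moment": the same for the moment, N m; "finger_gap": finger opening in m.
Only numpy, scipy, OpenCV 4.12 (cv2) and the standard library are available. Lean on these libraries where they do the work, as an engineer would, in place of code of your own. Each camera call takes 0.05 s, during which the arm holds its last target.

## Working session

There is one attempt and no reset: what is moved stays moved. The work goes in short steps, Python scripts to look and compute and a tool call to move; the robot and the scene stay as the last step left them, time stands still between calls to the robot, and variables do not carry over. Pictures are saved under pics/ and viewed, and the job is handed in when it is done.

Besides the shell and the picture viewer there is one more tool, called by a JSON object that holds its "api" and its "payload". jog_arm: Moves the arm, as the interface text tells. Scaled input: -1 to 1 covers 150 mm each way for a shift and pi/4 rad each way for a turn. Its arguments: {"type":"object","properties":{"steps":{"type":"array"},"force":{"type":"number"}},"required":["steps"]}

```bash
ls; mkdir -p pics; python3 - <<'E'
from plant import telemetry, optics, ctrl
import cv2,numpy as np
print(telemetry.get_state())
for n in ["scene","top","wrist"]:
    f=optics.grab_frame(n)
    cv2.imwrite(f"pics/{n}0.png",f["img"][:,:,::-1])
    print({k:(v if k!="img" else v.shape) for k,v in f.items()})
E
```

```text
pics
{'t': 0.0, 'joint_pos': array([ 1.19368582e+00,  2.63510353e-01, -4.89756244e-02,  1.25938839e+00,
       -9.50234713e-06,  1.41550205e+00]), 'dq': array([ 0.00257655,  0.00132154, -0.00179315,  0.00027185, -0.00108435,
        0.00061499]), 'effort': array([ 5.11130507e-03, -6.37628102e+01,  3.84548950e+01,  1.43710550e-02,
        1.98308448e-04, -1.94257751e-05]), 'tcp_pos': array([0.11540727, 0.51188815, 0.2558174 ]), 'orientation': array([-1.30654632, -1.04355777,  1.0451151 ]), 'wrist_force': array([-0.33599081,  0.03944949, -0.3946848 ]), 'moment': array([ 0.02274785, -0.06166661, -0.02611449]), 'finger_gap': 0.08535482978030978}
{'img': (400, 640, 3), 'vertical_fov': 53.67074303812834, 'cx': 320.24354300446066, 'cy': 200.45613173066488, 'extrinsics': array([[ 0.0885118 , -0.7148637 ,  0.69363935,  1.27472924],
       [ 0.99602668,  0.07038856, -0.05455557, -0.05070793],
       [-0.00982448,  0.69571211,  0.71825354,  0.96132431],
       [ 0.        ,  0.        ,  0.        ,  1.        ]])}
{'img': (400, 640, 3), 'vertical_fov': 43.177375508447454, 'cx': 324.7362216587885, 'cy': 195.5086155234149, 'extrinsics': array([[ 3.52446833e-03,  9.97960720e-01, -6.37336618e-02,
         3.73088638e-01],
       [-9.99992913e-01,  3.43294518e-03, -1.54547686e-03,
         1.98246023e-02],
       [-1.32353103e-03,  6.37386572e-02,  9.97965747e-01,
         1.67342621e+00],
       [ 0.00000000e+00,  0.00000000e+00,  0.00000000e+00,
         1.00000000e+00]])}
{'img': (400, 640, 3), 'vertical_fov': 64.81686292332903, 'cx': 308.79322692898364, 'cy': 195.23333707772005, 'T_tool_cam': array([[ 9.99999987e-01,  1.16650820e-04, -1.08805390e-04,
        -8.25649804e-05],
       [-1.35630617e-04,  2.62729489e-01, -9.64869523e-01,
        -1.17282556e-01],
       [-8.39664363e-05,  9.64869526e-01,  2.62729502e-01,
         6.68946637e-02],
       [ 0.00000000e+00,  0.00000000e+00,  0.00000000e+00,
         1.00000000e+00]])}
```

View pics/scene0.png

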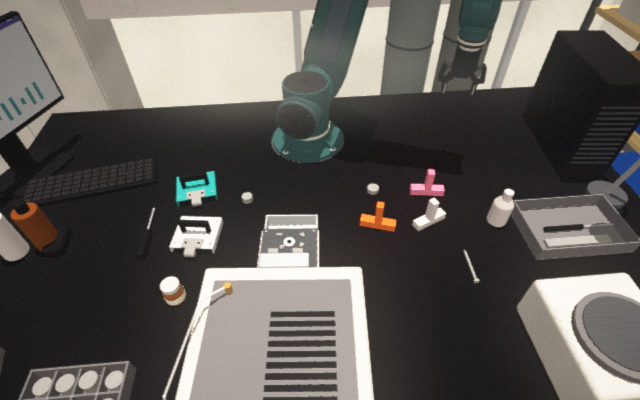

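View pics/top0.png

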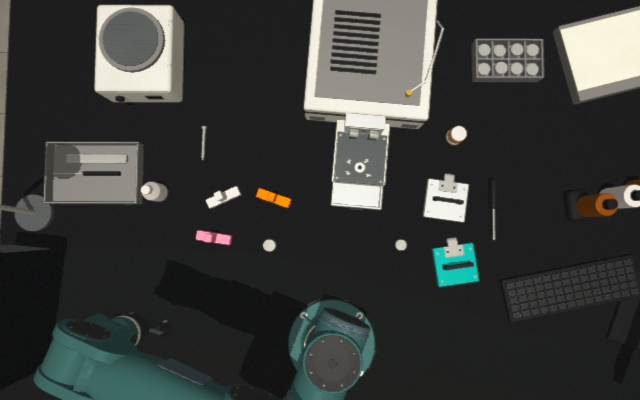

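View pics/wrist0.png

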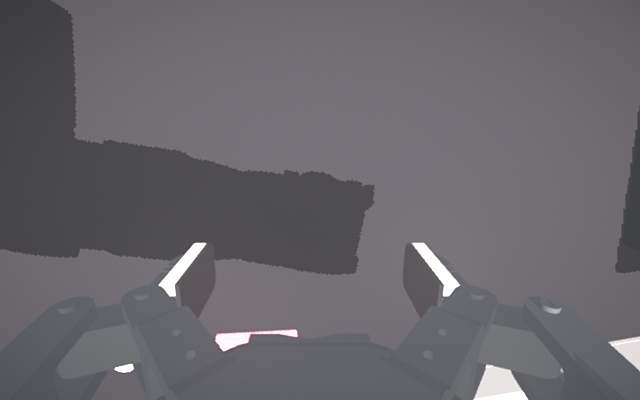

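```bash
cat > h.py <<'E'
from plant import telemetry, optics, ctrl
import cv2,numpy as np
from scipy.spatial.transform import Rotation as R
def K(f):
    H=f["img"].shape[0]; F=H/2/np.tan(np.radians(f["vertical_fov"])/2); return F,f["cx"],f["cy"]
def Twc(f,s=None):
    if "extrinsics" in f: return np.array(f["extrinsics"])
    T=np.eye(4);T[:3,:3]=R.from_rotvec(s["orientation"]).as_matrix();T[:3,3]=s["tcp_pos"]
    return T@f["T_tool_cam"]
def p2w(T,k,u,v,z):
    F,cx,cy=k; d=T[:3,:3]@np.array([(u-cx)/F,-(v-cy)/F,-1]); o=T[:3,3]; return o+d*(z-o[2])/d[2]
def w2p(T,k,P):
    F,cx,cy=k; c=T[:3,:3].T@(np.asarray(P,float)-T[:3,3]); return np.array([cx+F*c[0]/-c[2], cy-F*c[1]/-c[2]])
def grab(n,save=None):
    s=telemetry.get_state(); f=optics.grab_frame(n)
    if save: cv2.imwrite(f"pics/{save}.png",f["img"][:,:,::-1])
    np.savez(f"pics/{save or n}.npz",T=Twc(f,s),k=K(f))
    return f["img"],Twc(f,s),K(f)
def load(n):
    z=np.load(f"pics/{n}.npz"); return z["T"],z["k"]
def crop(src,x0,y0,x1,y1,dst,sc=None):
    im=cv2.imread(f"pics/{src}.png")[y0:y1,x0:x1]
    sc=sc or min(800/(x1-x0),600/(y1-y0)); sc=int(sc) if sc>1 else sc
    im=cv2.resize(im,None,fx=sc,fy=sc,interpolation=cv2.INTER_CUBIC)
    for x in range((x0+9)//10*10,x1,10):
        c=(x-x0)*sc; cv2.line(im,(c,0),(c,6),(0,255,255),1)
        if x%20==0: cv2.putText(im,str(x),(c,16),0,.35,(0,255,255),1)
    for y in range((y0+9)//10*10,y1,10):
        c=(y-y0)*sc; cv2.line(im,(0,c),(6,c),(0,255,255),1)
        if y%20==0: cv2.putText(im,str(y),(8,c+4),0,.35,(0,255,255),1)
    cv2.imwrite(f"pics/{dst}.png",im); print(sc)
E
python3 - <<'E'
from h import *
print(R.from_rotvec(telemetry.get_state()["orientation"]).as_matrix().round(3))
grab("top","top1"); grab("scene","scene1")
crop("top1",310,100,410,220,"c1"); crop("top1",190,180,300,250,"c2"); crop("top1",410,165,510,295,"c3")
crop("scene1",340,160,470,260,"c4")
E
```

```text
[[ 0.22  -0.    -0.976]
 [ 0.976 -0.001  0.22 ]
 [-0.001 -1.     0.   ]]
5
7
4
6
```

View pics/c1.png

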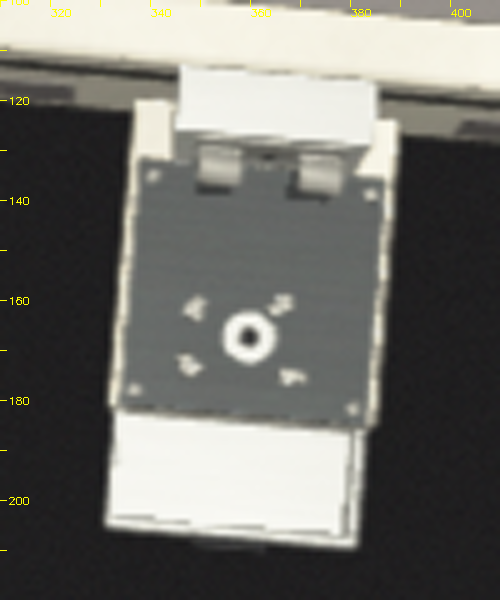

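View pics/c2.png

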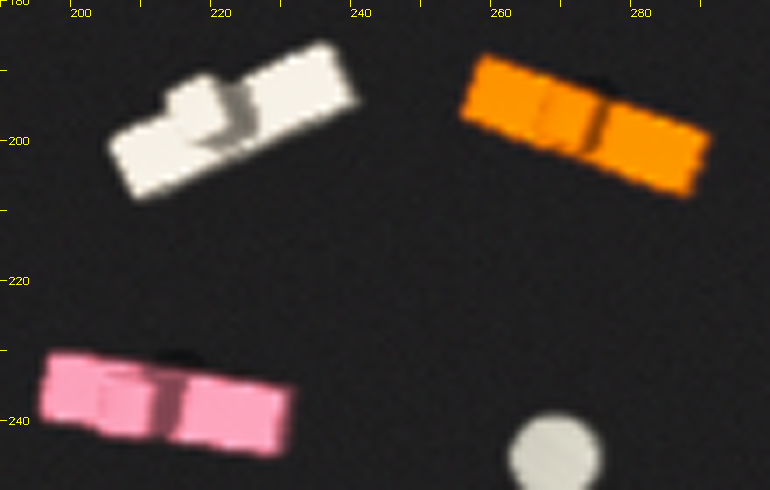

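View pics/c3.png

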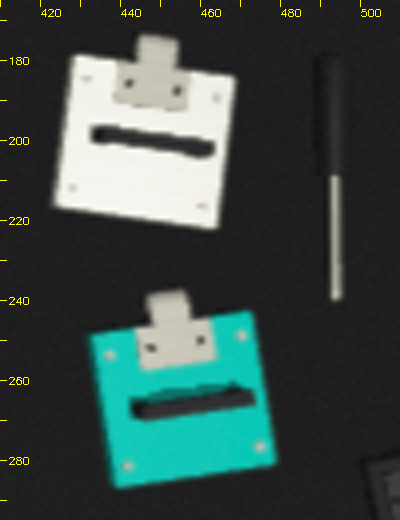

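View pics/c4.png

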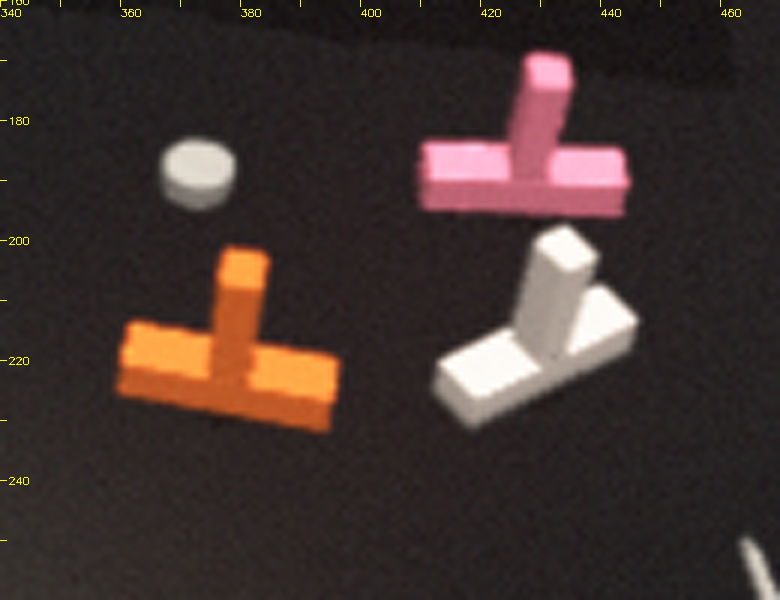

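```bash
python3 - <<'E'
from h import *
crop("scene1",250,205,330,275,"c5"); crop("scene1",160,165,230,265,"c6")
crop("top1",320,110,400,170,"c7")
E
```

```text
8
6
10
```

View pics/c5.png

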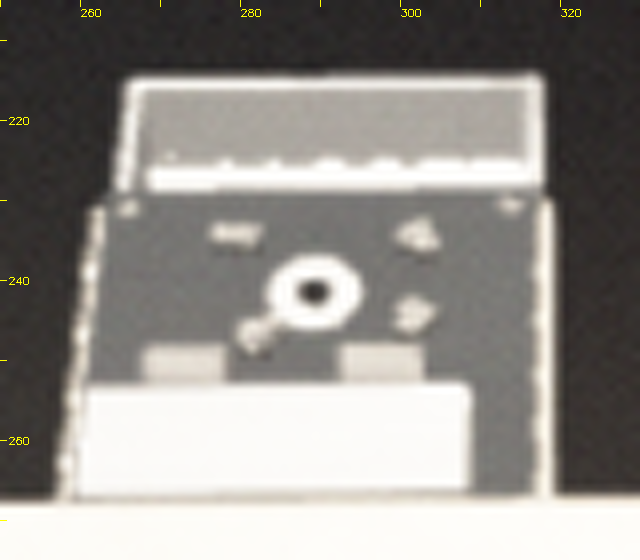

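View pics/c6.png

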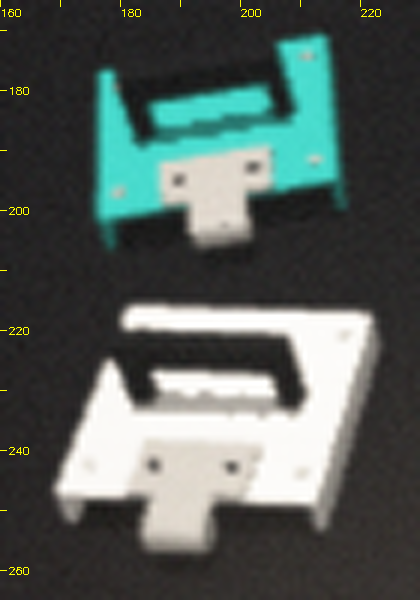

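View pics/c7.png

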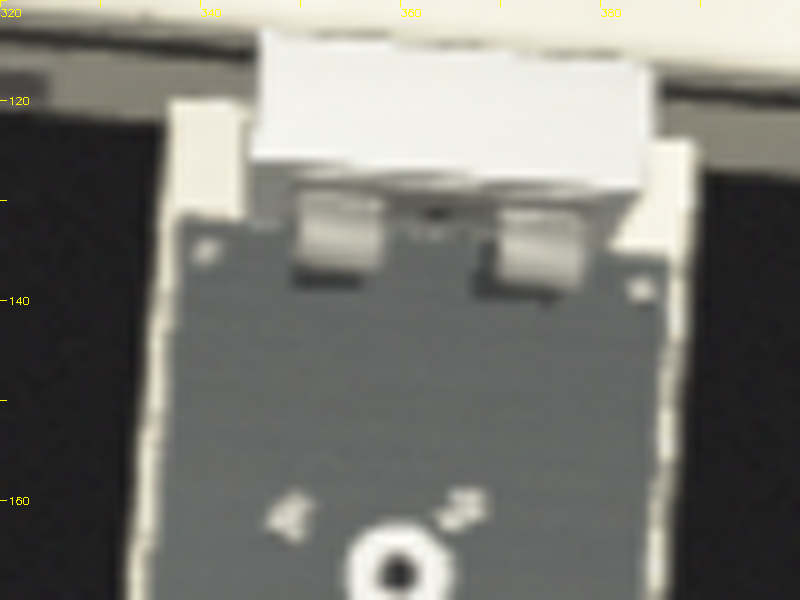

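```bash
cat > fit.py <<'E'
from h import *
from scipy.optimize import least_squares
def fit(obs,x0,free_cam=False):
    # obs: list of (view,(u,v),(X,Y,Z)) object-frame metres
    V={o[0]:load(o[0]) for o in obs}
    def P(p,X):
        c,s=np.cos(p[2]),np.sin(p[2]); return np.array([p[0]+c*X[0]-s*X[1],p[1]+s*X[0]+c*X[1],X[2]])
    def r(p): return np.concatenate([w2p(*V[o[0]],P(p,o[2]))-o[1] for o in obs])
    s=least_squares(r,x0,loss="soft_l1")
    print(s.x.round(4),np.degrees(s.x[2]).round(2)); print(r(s.x).reshape(-1,2).round(2).tolist()); return s.x
E
python3 - <<'E'
from fit import *
mm=lambda *a:tuple(np.array(a)/1000)
st=[]
for (u,v),p in [((333.3,181.5),(-70,80,70)),((384.7,185.5),(-70,-80,70)),((337.7,131.5),(90,80,70)),((386.8,135.2),(90,-80,70)),
 ((344.8,125.9),(90,60,165)),((384,129.2),(90,-60,165)),((345.7,112.8),(130,60,165)),((385.3,116.8),(130,-60,165))]: st.append(("top1",(u,v),mm(*p)))
sc=[]
for (u,v),p in [((260.5,252.8),(90,-60,165)),((307.7,252.5),(90,60,165)),((262.5,228.7),(-70,-80,70)),((316,229),(-70,80,70))]: sc.append(("scene1",(u,v),mm(*p)))
x0=[.52,-.07,0]
for o in (st,sc,st+sc): fit(o,x0)
# scraper; base top z25
s1=[("top1",q,mm(*p)) for q,p in [((205.3,201),(-15,55,25)),((236.5,186),(-15,-55,25))]]
h=[]
T,k=load("top1")
for q in [(205.3,201),(236.5,186)]: print(p2w(T,k,*q,.025).round(4))
q=[(215.3,194),(218.8,190.8)]
print("grip top",p2w(T,k,218,194.5,.096).round(4))
T,k=load("scene1")
for q in [(412.3,221.5),(444.5,213.3),(418.3,226),(439,207.5)]: print(p2w(T,k,*q,.025).round(4))
print("grip top",p2w(T,k,432.5,201.5,.096).round(4))
T,k=load("top1")
for q in [(428,179),(466,184.3),(463,222),(423.5,216.5)]: print("hood",p2w(T,k,*q,.025).round(4))
for q in [(433,198.2),(462,202)]: print("handle",p2w(T,k,*q,.071).round(4))
T,k=load("scene1")
for q in [(170,247.5),(212.5,249.5),(221,217.5),(180,216)]: print("hood",p2w(T,k,*q,.025).round(4))
E
```

```text
[ 0.5849 -0.0906 -0.0734] -4.21
[[0.29, -0.22], [-0.98, -0.38], [-0.33, 0.19], [0.39, 0.28], [-0.07, 0.31], [0.42, 0.03], [0.01, 0.36], [0.03, -0.64]]
[ 0.5883 -0.0889 -0.082 ] -4.7
[[-0.71, 0.44], [0.31, 0.19], [-0.22, -0.13], [0.65, -1.05]]
[ 0.5858 -0.0899 -0.0774] -4.44
[[-0.03, -0.6], [-1.32, -0.56], [-0.45, -0.17], [0.26, 0.11], [-0.2, -0.04], [0.27, -0.17], [-0.06, 0.01], [-0.05, -0.83], [-0.92, -0.24], [0.04, -0.66], [-0.65, -0.65], [0.16, -1.76]]
[0.459  0.4125 0.025 ]
[0.5086 0.3113 0.025 ]
grip top [0.4758 0.3562 0.096 ]
[0.4899 0.2988 0.025 ]
[0.466  0.4091 0.025 ]
[0.5098 0.3126 0.025 ]
[0.4396 0.3992 0.025 ]
grip top [0.4768 0.3529 0.096 ]
hood [ 0.5337 -0.3155  0.025 ]
hood [ 0.5167 -0.4396  0.025 ]
hood [ 0.3935 -0.4281  0.025 ]
hood [ 0.4109 -0.2997  0.025 ]
handle [ 0.468  -0.3214  0.071 ]
handle [ 0.4563 -0.4133  0.071 ]
hood [ 0.5205 -0.441   0.025 ]
hood [ 0.5402 -0.3142  0.025 ]
hood [ 0.4147 -0.3     0.025 ]
hood [ 0.3954 -0.4312  0.025 ]
```

{"api": "jog_arm", "payload": {"steps": [{"hand":85,"linear":[1,-0.4,0],"delta_rot":[0,0,0.84]},{"hand":85,"linear":[1,-0.4,0],"delta_rot":[0,0,0.84]},{"hand":85,"linear":[1,-0.4,0],"delta_rot":[0,0,0.84]},{"hand":85,"linear":[1,-0.4,0],"delta_rot":[0,0,0.84]},{"hand":85,"linear":[1,-0.4,0],"delta_rot":[0,0,0.84]},{"hand":85,"linear":[1,-0.4,0],"delta_rot":[0,0,0.84]}], "force": 50}}

```text
t: 0.75
tcp_pos: [0.2682, 0.4509, 0.2558]
orientation: [-0.968, -1.526, 1.527]
wrist_force: [0.1, 0.0, -0.9]
finger_gap: 0.0849
```

{"api": "jog_arm", "payload": {"steps": [{"hand":85,"linear":[0.95,-0.45,-0.3],"delta_rot":[0,0,0]},{"hand":85,"linear":[0.95,-0.45,-0.3],"delta_rot":[0,0,0]},{"hand":85,"linear":[0.95,-0.45,-0.3],"delta_rot":[0,0,0]},{"hand":85,"linear":[0.95,-0.45,-0.3],"delta_rot":[0,0,0]},{"hand":85,"linear":[0.95,-0.45,-0.3],"delta_rot":[0,0,0]},{"hand":85,"linear":[0.95,-0.45,-0.3],"delta_rot":[0,0,0]}]}}

```text
t: 1.25
tcp_pos: [0.412, 0.3822, 0.2098]
orientation: [-0.969, -1.522, 1.526]
wrist_force: [-0.5, 0.5, 1.4]
finger_gap: 0.0851
```

```bash
python3 - <<'E'
from h import *
s=telemetry.get_state();print(s["tcp_pos"],R.from_rotvec(s["orientation"]).as_matrix().round(3))
grab("wrist","w1")
E
```

```text
[0.41197901 0.3821512  0.20982063] [[-0.424 -0.001 -0.906]
 [ 0.906 -0.002 -0.424]
 [-0.001 -1.     0.002]]
```

View pics/w1.png

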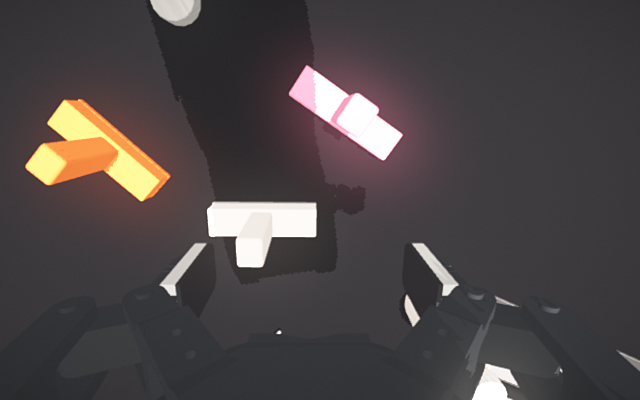

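```bash
python3 - <<'E'
from h import *
crop("w1",190,180,340,290,"c8")
T,k=load("w1")
for q in [(210,207.5),(316.5,207),(316.5,237),(210,237)]: print(p2w(T,k,*q,.025).round(4))
print("griptop",p2w(T,k,251,250,.096).round(4))
E
```

```text
5
[0.4794 0.3041 0.025 ]
[0.4335 0.4008 0.025 ]
[0.4627 0.4147 0.025 ]
[0.5093 0.3153 0.025 ]
griptop [0.4688 0.358  0.096 ]
```

View pics/c8.png

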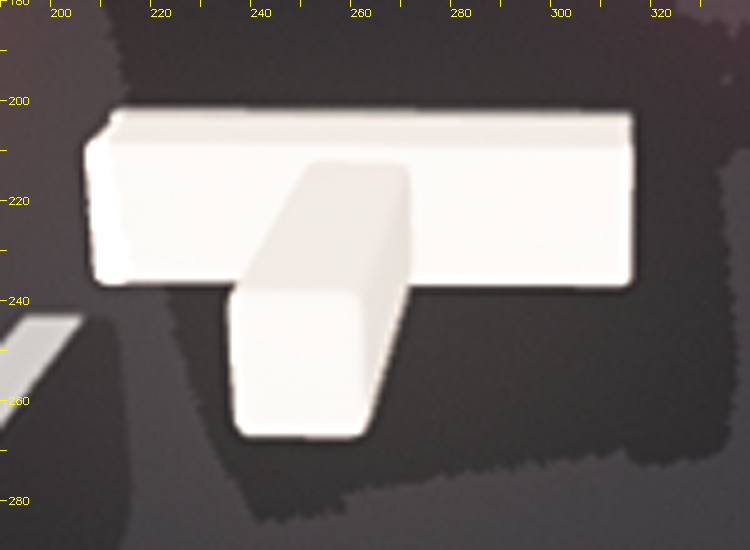

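{"api": "jog_arm", "payload": {"steps": [{"hand":85,"linear":[0.4,-0.17,-0.3],"delta_rot":[0,0,0]},{"hand":85,"linear":[0.4,-0.17,-0.3],"delta_rot":[0,0,0]},{"hand":85,"linear":[0.4,-0.17,-0.6],"delta_rot":[0,0,0]},{"hand":85,"linear":[0.4,-0.17,-0.9],"delta_rot":[0,0,0]},{"hand":85,"linear":[0.4,-0.17,-0.9],"delta_rot":[0,0,0]},{"hand":0,"linear":[0.4,-0.17,-0.9],"delta_rot":[0,0,0]},{"hand":0,"linear":[0.4,-0.17,-0.9],"delta_rot":[0,0,0]},{"hand":0,"linear":[0.4,-0.17,-0.9],"delta_rot":[0,0,0]},{"hand":0,"linear":[0.4,-0.17,-0.9],"delta_rot":[0,0,0]},{"hand":0,"linear":[0.4,-0.17,-0.9],"delta_rot":[0,0,0]}], "force": 60}}

```text
t: 2.13
tcp_pos: [0.4715, 0.3581, 0.0772]
orientation: [-0.97, -1.527, 1.525]
wrist_force: [-0.3, 0.4, -1.1]
finger_gap: 0.0249
```

{"api": "jog_arm", "payload": {"steps": [{"hand":0,"linear":[0,0,0],"delta_rot":[0,0,0]},{"hand":0,"linear":[0,0,0],"delta_rot":[0,0,0]},{"hand":0,"linear":[0,0,0],"delta_rot":[0,0,0]}]}}

```text
t: 2.38
tcp_pos: [0.4715, 0.3581, 0.0775]
orientation: [-0.97, -1.527, 1.525]
wrist_force: [-0.4, -0.6, -2.6]
finger_gap: 0.0216
```

```bash
python3 - <<'E'
from h import *
print(telemetry.get_state()["wrist_force"])
grab("wrist","w2"); grab("scene","scene2")
crop("scene2",340,120,540,270,"c9")
E
```

```text
[-0.38143233 -0.62890915 -2.60171439]
4
```

View pics/c9.png

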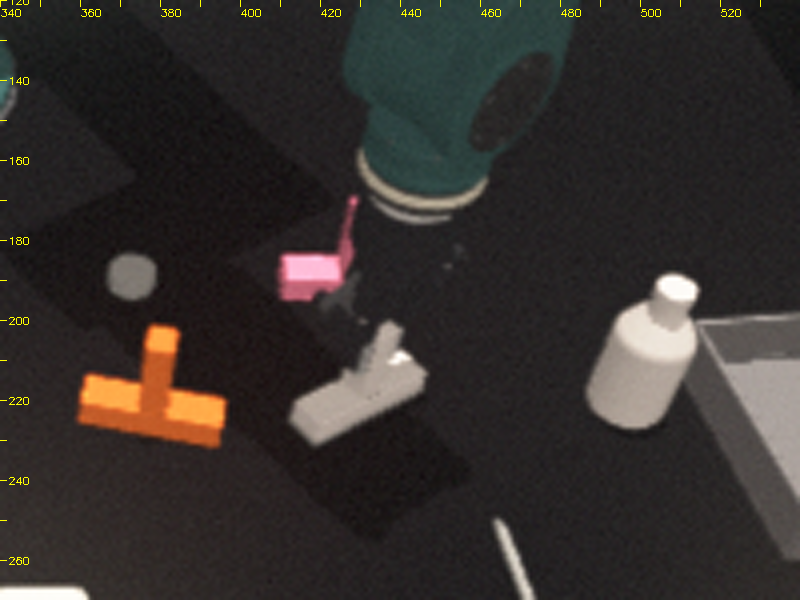

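View pics/w2.png

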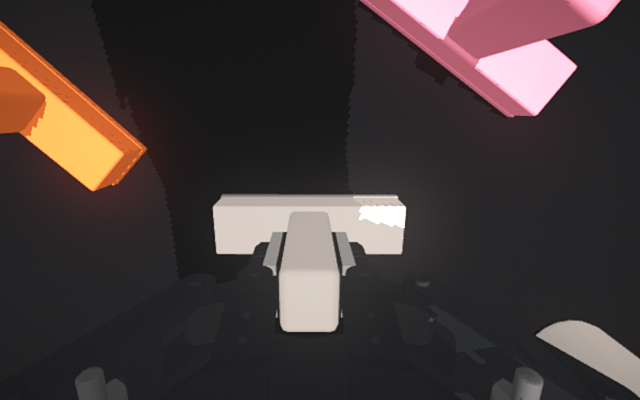

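```bash
python3 - <<'E'
from h import *
T,k=load("w2")
P=np.array([p2w(T,k,*q,.025) for q in [(213.5,205.5),(405,205.5),(404,253.5),(216,253.5)]]); print(P.round(4),P.mean(0))
s=telemetry.get_state(); M=R.from_rotvec(s["orientation"]).as_matrix()
print("tool frame offset",M.T@(P.mean(0)-s["tcp_pos"]))
# chips
for n,z in [("top1",.077),("scene1",.077)]:
    T,k=load(n)
    o=np.array([.5853,-.0902]);a=-.075
    Q={"top1":[(348.8,161.5),(365.3,160.8),(347.5,173),(368,175)],"scene1":[(279.5,234),(301.3,234.5),(281.5,246.5),(300.5,244)]}[n]
    for q in Q:
        w=p2w(T,k,*q,z)[:2]-o; print(n,q,(w[0]*np.cos(a)+w[1]*np.sin(a)).round(4),(-w[0]*np.sin(a)+w[1]*np.cos(a)).round(4))
E
```

```text
[[0.4812 0.3035 0.025 ]
 [0.4352 0.4011 0.025 ]
 [0.4612 0.4154 0.025 ]
 [0.5083 0.3153 0.025 ]] [0.47149049 0.35883978 0.025     ]
tool frame offset [ 0.00083339  0.05226293 -0.00024258]
top1 (348.8, 161.5) -0.0044 0.0362
top1 (365.3, 160.8) 0.0019 -0.0159
top1 (347.5, 173) -0.0414 0.0375
top1 (368, 175) -0.0426 -0.0278
scene1 (279.5, 234) -0.0403 -0.0252
scene1 (301.3, 234.5) -0.0371 0.0377
scene1 (281.5, 246.5) 0.005 -0.017
scene1 (300.5, 244) -0.0027 0.0361
```

{"api": "jog_arm", "payload": {"steps": [{"hand":0,"linear":[0,0,0.25],"delta_rot":[0,0,0]},{"hand":0,"linear":[0,0,0.5],"delta_rot":[0,0,0]},{"hand":0,"linear":[0,0,0.75],"delta_rot":[0,0,0]},{"hand":0,"linear":[0,-0.2,1],"delta_rot":[0,0,-0.15]},{"hand":0,"linear":[0,-0.45,1],"delta_rot":[0,0,-0.3]},{"hand":0,"linear":[0,-0.7,1],"delta_rot":[0,0,-0.45]},{"hand":0,"linear":[0,-0.95,1],"delta_rot":[0,0,-0.65]},{"hand":0,"linear":[0,-0.95,1],"delta_rot":[0,0,-0.65]}]}}

```text
t: 3.15
tcp_pos: [0.4712, 0.2107, 0.2276]
orientation: [-1.25, -1.149, 1.15]
wrist_force: [1.3, 0.3, -2.2]
finger_gap: 0.0215
```

{"api": "jog_arm", "payload": {"steps": [{"hand":0,"linear":[0,-0.25,0],"delta_rot":[0,0,0]},{"hand":0,"linear":[0.1,-0.5,0],"delta_rot":[0,0,0]},{"hand":0,"linear":[0.2,-0.75,0],"delta_rot":[0,0,0]},{"hand":0,"linear":[0.3,-1,0],"delta_rot":[0,0,0]},{"hand":0,"linear":[0.3,-1,0],"delta_rot":[0,0,0]}]}}

```text
t: 3.57
tcp_pos: [0.5183, 0.0553, 0.2273]
orientation: [-1.254, -1.145, 1.147]
wrist_force: [-0.9, -0.0, -2.0]
finger_gap: 0.0215
```

```bash
python3 - <<'E'
from h import *
s=telemetry.get_state();print(s["t"],s["tcp_pos"],R.from_rotvec(s["orientation"]).as_matrix()[:,0].round(3), s["wrist_force"],s["finger_gap"])
grab("wrist","w3")
E
```

```text
3.5667 [0.51831179 0.05528574 0.22732021] [ 0.086  0.996 -0.004] [-0.90938945 -0.0217864  -2.02559552] 0.021464959945002058
```

View pics/w3.png

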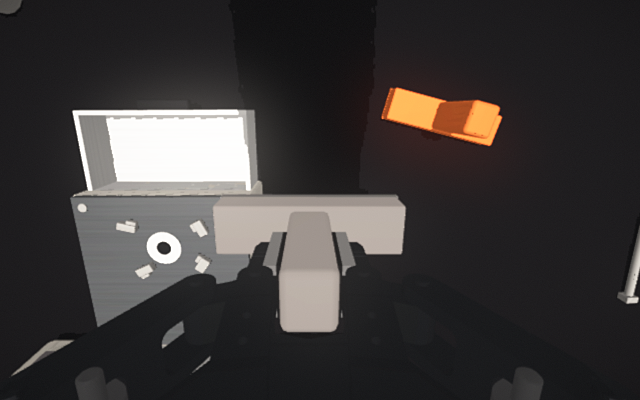

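```bash
python3 - <<'E'
from h import *
crop("w3",60,100,280,340,"c10")
E
```

```text
2
```

View pics/c10.png

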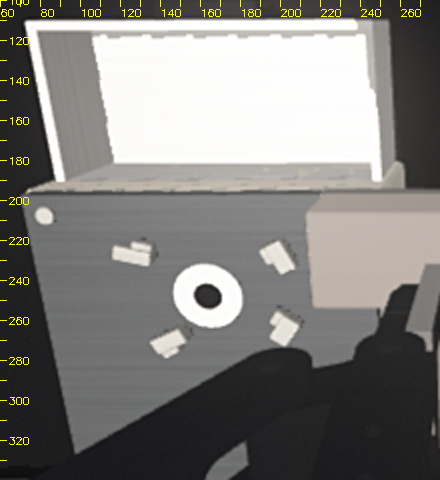

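```bash
python3 - <<'E'
from h import *
T,k=load("w3")
A=p2w(T,k,71.5,196,.07);B=p2w(T,k,212,195.5,.07);C=p2w(T,k,97.5,328,.07)
print(A,B,C,np.degrees(np.arctan2(*(B-A)[[1,0]])),np.degrees(np.arctan2(*(C-A)[[1,0]])))
D=p2w(T,k,73.5,110.5,.045);E_=p2w(T,k,254,110,.045); print("tray",D,E_,np.degrees(np.arctan2(*(E_-D)[[1,0]])),np.linalg.norm(D-E_))
a=np.radians(-4.6)
r=lambda x,y:np.array([x*np.cos(a)-y*np.sin(a),x*np.sin(a)+y*np.cos(a)])
o=A[:2]-r(-.07,-.08); print("o",o, "from tray",(D+E_)[:2]/2-r(-.146,0))
for q in [(127,227),(199,229),(143.5,272),(203,263)]:
    w=p2w(T,k,*q,.077)[:2]-o; print(q,(w@[np.cos(a),np.sin(a)]).round(4),(w@[-np.sin(a),np.cos(a)]).round(4))
E
```

```text
[ 0.50885451 -0.16050777  0.07      ] [ 0.51929422 -0.03332668  0.07      ] [ 0.64864661 -0.17407691  0.07      ] 85.30737571334153 -5.54413717946505
tray [ 0.43427797 -0.15551554  0.045     ] [0.44822458 0.010165   0.045     ] 85.18831480890857 0.1662665001753347
o [ 0.58504495 -0.08637938] from tray [ 0.58678099 -0.08438431]
(127, 227) -0.0425 -0.03
(199, 229) -0.0402 0.0353
(143.5, 272) 0.003 -0.0216
(203, 263) -0.0062 0.0357
```

{"api": "jog_arm", "payload": {"steps": [{"hand":0,"linear":[0.15,-0.25,0],"delta_rot":[0,0,0]},{"hand":0,"linear":[0.35,-0.5,0],"delta_rot":[0,0,0]},{"hand":0,"linear":[0.55,-0.75,0],"delta_rot":[0,0,0]},{"hand":0,"linear":[0.7,-0.95,0],"delta_rot":[0,0,0]},{"hand":0,"linear":[0.7,-0.95,-0.1],"delta_rot":[0,0,0]},{"hand":0,"linear":[0.7,-0.95,-0.25],"delta_rot":[0,0,0]},{"hand":0,"linear":[0.7,-0.95,-0.4],"delta_rot":[0,0,0]},{"hand":0,"linear":[0.7,-0.95,-0.4],"delta_rot":[0,0,0]}]}}

```text
t: 4.28
tcp_pos: [0.6204, -0.0839, 0.1631]
orientation: [-1.246, -1.141, 1.149]
wrist_force: [-0.5, 1.0, -3.2]
finger_gap: 0.0214
```

```bash
python3 - <<'E'
from h import *
s=telemetry.get_state();print(s["t"],s["tcp_pos"],R.from_rotvec(s["orientation"]).as_matrix()[:,0].round(3), s["wrist_force"],s["finger_gap"])
grab("wrist","w4");grab("scene","scene4");crop("scene4",220,130,360,290,"c11")
E
```

```text
4.2833 [ 0.62035516 -0.08392659  0.16308192] [ 0.086  0.996 -0.001] [-0.50716451  1.00203624 -3.18304004] 0.021363107162393914
3
```

View pics/w4.png

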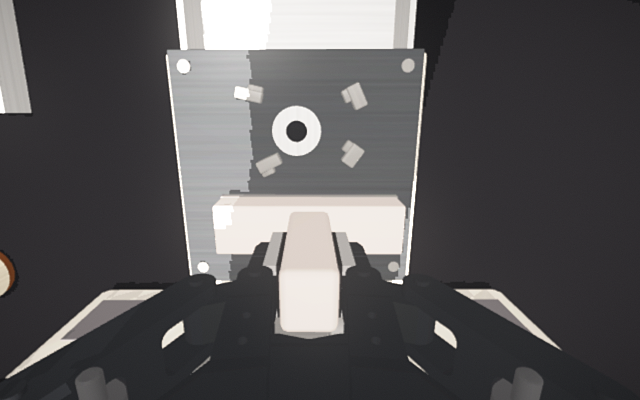

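View pics/c11.png

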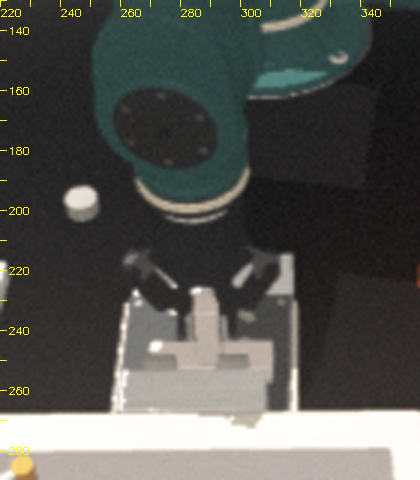

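{"api": "jog_arm", "payload": {"steps": [{"hand":0,"linear":[0.01,-0.01,-0.05],"delta_rot":[0,0,0]},{"hand":0,"linear":[0.01,-0.01,-0.09],"delta_rot":[0,0,0]},{"hand":0,"linear":[0.01,-0.01,-0.1],"delta_rot":[0,0,0]},{"hand":0,"linear":[0.01,-0.01,-0.1],"delta_rot":[0,0,0]},{"hand":0,"linear":[0.01,-0.01,-0.1],"delta_rot":[0,0,0]}]}}

```text
t: 4.8
tcp_pos: [0.6233, -0.0855, 0.1527]
orientation: [-1.251, -1.145, 1.148]
wrist_force: [-0.5, -0.5, -2.8]
finger_gap: 0.0211
```

{"api": "jog_arm", "payload": {"steps": [{"hand":0,"linear":[0,0,-0.02],"delta_rot":[0,0,0]},{"hand":0,"linear":[0,0,-0.02],"delta_rot":[0,0,0]},{"hand":0,"linear":[0,0,-0.02],"delta_rot":[0,0,0]}]}}

```text
t: 5.05
tcp_pos: [0.6233, -0.0855, 0.1497]
orientation: [-1.251, -1.145, 1.148]
wrist_force: [-0.2, -1.0, -1.7]
finger_gap: 0.0213
```

{"api": "jog_arm", "payload": {"steps": [{"hand":0,"linear":[0,0,-0.014],"delta_rot":[0,0,0]},{"hand":0,"linear":[0,0,-0.014],"delta_rot":[0,0,0]},{"hand":0,"linear":[0,0,-0.014],"delta_rot":[0,0,0]}]}}

```text
t: 5.3
tcp_pos: [0.6232, -0.0855, 0.1475]
orientation: [-1.25, -1.145, 1.148]
wrist_force: [-0.7, -0.5, -3.2]
finger_gap: 0.0211
```

{"api": "jog_arm", "payload": {"steps": [{"hand":0,"linear":[0,0,-0.014],"delta_rot":[0,0,0]},{"hand":0,"linear":[0,0,-0.014],"delta_rot":[0,0,0]},{"hand":0,"linear":[0,0,-0.014],"delta_rot":[0,0,0]}]}}

```text
t: 5.55
tcp_pos: [0.6237, -0.0858, 0.1472]
orientation: [-1.253, -1.146, 1.147]
wrist_force: [-4.5, -0.1, 16.4]
finger_gap: 0.0214
```

{"api": "jog_arm", "payload": {"steps": [{"hand":0,"linear":[-0.06,0.005,-0.007],"delta_rot":[0,0,0]},{"hand":0,"linear":[-0.13,0.01,-0.007],"delta_rot":[0,0,0]},{"hand":0,"linear":[-0.2,0.016,-0.007],"delta_rot":[0,0,0]},{"hand":0,"linear":[-0.27,0.022,-0.007],"delta_rot":[0,0,0]},{"hand":0,"linear":[-0.34,0.027,-0.007],"delta_rot":[0,0,0]},{"hand":0,"linear":[-0.41,0.033,-0.007],"delta_rot":[0,0,0]},{"hand":0,"linear":[-0.45,0.036,-0.007],"delta_rot":[0,0,0]},{"hand":0,"linear":[-0.45,0.036,-0.007],"delta_rot":[0,0,0]}]}}

```text
t: 6.22
tcp_pos: [0.5561, -0.0805, 0.1473]
orientation: [-1.255, -1.147, 1.146]
wrist_force: [-2.5, -0.7, 9.0]
finger_gap: 0.0212
```

```bash
python3 - <<'E'
from h import *
s=telemetry.get_state();print(s["t"],s["tcp_pos"],R.from_rotvec(s["orientation"]).as_matrix()[:,0].round(3), s["wrist_force"],s["finger_gap"])
grab("wrist","w5")
E
```

```text
6.2167 [ 0.55612788 -0.08051756  0.14726752] [ 0.086  0.996 -0.004] [-2.48109276 -0.69990694  8.99758152] 0.021160519668600258
```

View pics/w5.png

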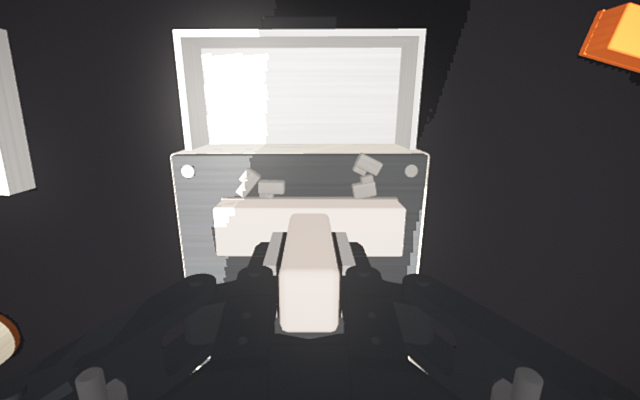

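{"api": "jog_arm", "payload": {"steps": [{"hand":0,"linear":[-0.06,0.005,-0.005],"delta_rot":[0,0,0]},{"hand":0,"linear":[-0.12,0.01,-0.005],"delta_rot":[0,0,0]},{"hand":0,"linear":[-0.18,0.015,-0.005],"delta_rot":[0,0,0]},{"hand":0,"linear":[-0.24,0.02,-0.004],"delta_rot":[0,0,0]},{"hand":0,"linear":[-0.31,0.025,-0.003],"delta_rot":[0,0,0]},{"hand":0,"linear":[-0.31,0.025,-0.003],"delta_rot":[0,0,0]},{"hand":0,"linear":[-0.31,0.025,-0.003],"delta_rot":[0,0,0]}]}}

```text
t: 6.85
tcp_pos: [0.5094, -0.0767, 0.1468]
orientation: [-1.254, -1.147, 1.147]
wrist_force: [-2.4, -0.2, 3.6]
finger_gap: 0.0214
```

```bash
python3 - <<'E'
from h import *
s=telemetry.get_state();print(s["t"],s["tcp_pos"],R.from_rotvec(s["orientation"]).as_matrix()[:,0].round(3), s["wrist_force"],s["finger_gap"])
grab("wrist","w6")
E
```

```text
6.85 [ 0.50936011 -0.07669446  0.14683152] [ 0.086  0.996 -0.004] [-2.44101983 -0.16008791  3.56956833] 0.021380138661535306
```

View pics/w6.png

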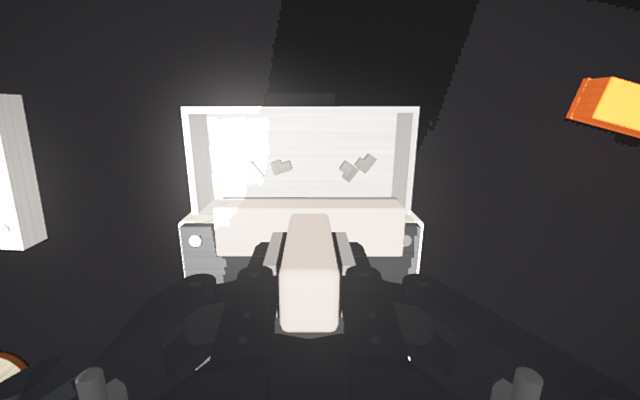

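{"api": "jog_arm", "payload": {"steps": [{"hand":0,"linear":[0,0,0.2],"delta_rot":[0,0,0]},{"hand":0,"linear":[0,0,0.45],"delta_rot":[0,0,0]},{"hand":0,"linear":[0.1,0.1,0.5],"delta_rot":[0,0,0]},{"hand":0,"linear":[0.3,0.3,0.5],"delta_rot":[0,0,0]},{"hand":0,"linear":[0.3,0.3,0.5],"delta_rot":[0,0,0]},{"hand":0,"linear":[0.3,0.3,0.5],"delta_rot":[0,0,0]}]}}

```text
t: 7.4
tcp_pos: [0.556, -0.0306, 0.2212]
orientation: [-1.253, -1.148, 1.148]
wrist_force: [-1.0, -0.0, -2.8]
finger_gap: 0.0213
```

```bash
python3 - <<'E'
from h import *
s=telemetry.get_state();print(s["t"],s["tcp_pos"], s["wrist_force"],s["finger_gap"])
grab("wrist","w7")
grab("scene","scene7");crop("scene7",250,200,330,275,"c12")
E
```

```text
7.4 [ 0.5560479  -0.03055894  0.22118415] [-9.61794846e-01 -1.62232908e-03 -2.79643078e+00] 0.021287954185960217
8
```

View pics/w7.png

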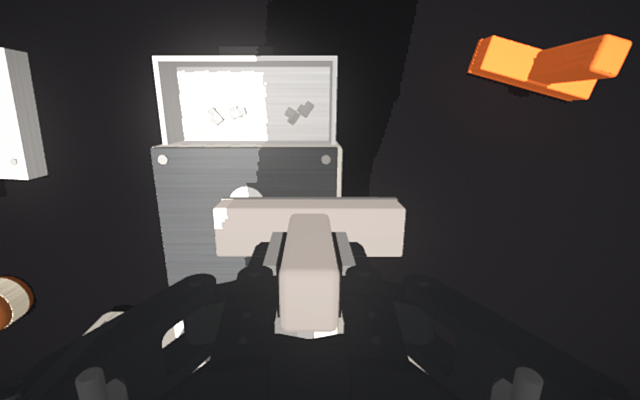

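View pics/c12.png

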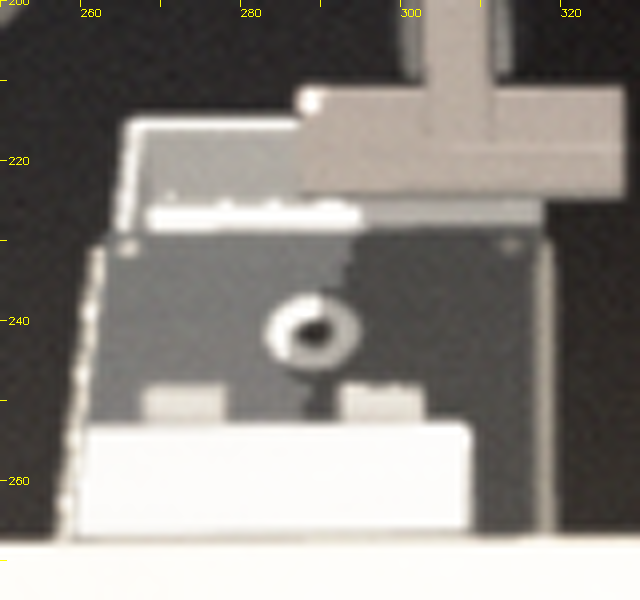

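{"api": "jog_arm", "payload": {"steps": [{"hand":0,"linear":[0.07,0.25,0],"delta_rot":[0,0,0]},{"hand":0,"linear":[0.15,0.5,0],"delta_rot":[0,0,0]},{"hand":0,"linear":[0.22,0.75,0],"delta_rot":[0,0,0]},{"hand":0,"linear":[0.3,1,0],"delta_rot":[0,0,0]},{"hand":0,"linear":[0.3,1,0],"delta_rot":[0,0,0]},{"hand":0,"linear":[0.3,1,-0.25],"delta_rot":[0,0,0]},{"hand":0,"linear":[0.3,1,-0.5],"delta_rot":[0,0,0]},{"hand":0,"linear":[0.3,1,-0.75],"delta_rot":[0,0,0]},{"hand":0,"linear":[0.3,1,-0.85],"delta_rot":[0,0,0]},{"hand":0,"linear":[0.3,1,-0.9],"delta_rot":[0,0,0]}]}}

```text
t: 8.33
tcp_pos: [0.5978, 0.1173, 0.0833]
orientation: [-1.25, -1.142, 1.15]
wrist_force: [0.5, -0.1, -1.0]
finger_gap: 0.0214
```

{"api": "jog_arm", "payload": {"steps": [{"hand":0,"linear":[0,0,0],"delta_rot":[0,0,0]}]}}

```text
t: 8.42
tcp_pos: [0.5973, 0.1167, 0.0824]
orientation: [-1.25, -1.14, 1.15]
wrist_force: [0.5, 0.6, -2.0]
finger_gap: 0.0216
```

{"api": "jog_arm", "payload": {"steps": [{"hand":0,"linear":[0,0,-0.025],"delta_rot":[0,0,0]},{"hand":0,"linear":[0,0,-0.036],"delta_rot":[0,0,0]},{"hand":0,"linear":[0,0,-0.036],"delta_rot":[0,0,0]},{"hand":0,"linear":[0,0,-0.036],"delta_rot":[0,0,0]}]}}

```text
t: 8.75
tcp_pos: [0.5978, 0.1166, 0.0778]
orientation: [-1.251, -1.141, 1.149]
wrist_force: [-0.5, -0.8, -2.3]
finger_gap: 0.021
```

{"api": "jog_arm", "payload": {"steps": [{"hand":0,"linear":[0,0,-0.007],"delta_rot":[0,0,0]},{"hand":0,"linear":[0,0,-0.007],"delta_rot":[0,0,0]},{"hand":0,"linear":[0,0,-0.007],"delta_rot":[0,0,0]}]}}

```text
t: 9.0
tcp_pos: [0.5983, 0.1167, 0.0773]
orientation: [-1.251, -1.142, 1.148]
wrist_force: [-0.1, -0.9, 0.9]
finger_gap: 0.0213
```

Contact (force rose 3 N). Release, then rise.

{"api": "jog_arm", "payload": {"steps": [{"hand":85,"linear":[0,0,0],"delta_rot":[0,0,0]},{"hand":85,"linear":[0,0,0],"delta_rot":[0,0,0]},{"hand":85,"linear":[0,0,0],"delta_rot":[0,0,0]},{"hand":85,"linear":[0,0,0],"delta_rot":[0,0,0]},{"hand":85,"linear":[0,0,0],"delta_rot":[0,0,0]},{"hand":85,"linear":[0,0,0],"delta_rot":[0,0,0]},{"hand":85,"linear":[0,0,0.2],"delta_rot":[0,0,0]},{"hand":85,"linear":[0,0,0.5],"delta_rot":[0,0,0]},{"hand":85,"linear":[0,0,0.8],"delta_rot":[0,0,0]},{"hand":85,"linear":[0,0,1],"delta_rot":[0,0,0]}]}}

```text
t: 9.83
tcp_pos: [0.598, 0.1167, 0.2299]
orientation: [-1.252, -1.142, 1.148]
wrist_force: [1.4, -1.1, -0.5]
finger_gap: 0.0853
```

```bash
python3 - <<'E'
from h import *
s=telemetry.get_state();print(s["t"],s["tcp_pos"], s["wrist_force"],s["finger_gap"])
grab("wrist","w8"); grab("scene","scene8"); crop("scene8",150,150,410,290,"c13")
E
```

```text
9.8333 [0.59797932 0.11665438 0.22990466] [ 1.43347941 -1.10361925 -0.50126029] 0.08533804942883298
3
```

View pics/w8.png

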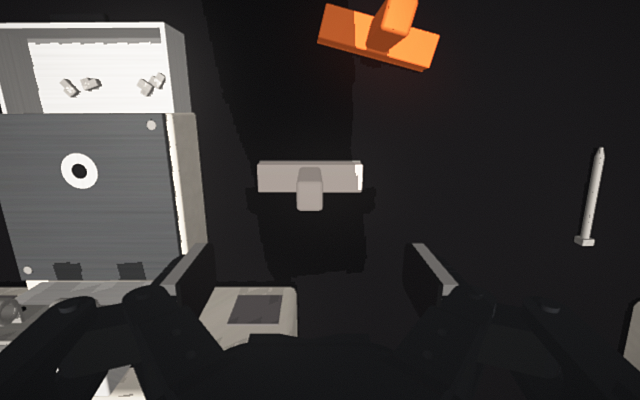

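View pics/c13.png

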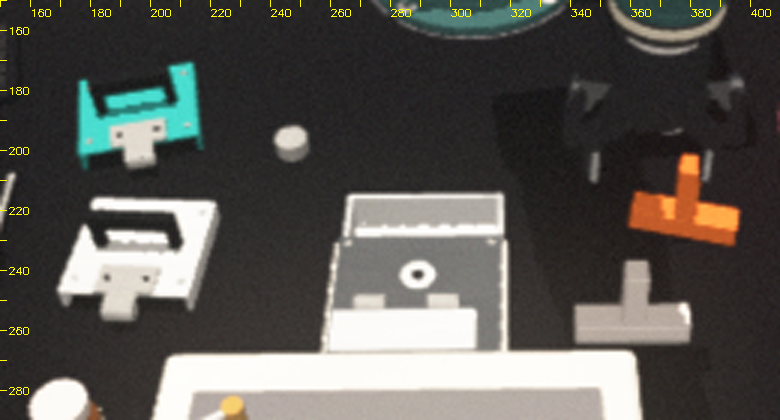

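{"api": "jog_arm", "payload": {"steps": [{"hand":85,"linear":[0,0,0.4],"delta_rot":[0,0,-0.15]},{"hand":85,"linear":[0.1,-0.2,0.7],"delta_rot":[0,0,-0.3]},{"hand":85,"linear":[0.2,-0.5,0.8],"delta_rot":[0,0,-0.45]},{"hand":85,"linear":[0.2,-0.83,0.8],"delta_rot":[0,0,-0.6]},{"hand":85,"linear":[0.2,-0.83,0.8],"delta_rot":[0,0,-0.75]},{"hand":85,"linear":[0.2,-0.83,0.8],"delta_rot":[0,0,-0.9]},{"hand":85,"linear":[0.2,-0.83,0.8],"delta_rot":[0,0,-1]},{"hand":85,"linear":[0.2,-0.83,0.8],"delta_rot":[0,0,-1]}]}}

```text
t: 10.6
tcp_pos: [0.6304, -0.0085, 0.3529]
orientation: [-1.51, -0.543, 0.544]
wrist_force: [-0.4, 0.1, -0.9]
finger_gap: 0.085
```

{"api": "jog_arm", "payload": {"steps": [{"hand":85,"linear":[0.1,-0.25,0],"delta_rot":[0,0,-0.15]},{"hand":85,"linear":[0.2,-0.5,0],"delta_rot":[0,0,-0.3]},{"hand":85,"linear":[0.2,-0.75,0],"delta_rot":[0,0,-0.45]},{"hand":85,"linear":[0.2,-0.83,0],"delta_rot":[0,0,-0.6]},{"hand":85,"linear":[0.2,-0.83,0],"delta_rot":[0,0,-0.75]},{"hand":85,"linear":[0.2,-0.83,0],"delta_rot":[0,0,-0.9]},{"hand":85,"linear":[0.2,-0.83,0],"delta_rot":[0,0,-1]},{"hand":85,"linear":[0.2,-0.83,0],"delta_rot":[0,0,-1]}]}}

```text
t: 11.27
tcp_pos: [0.6604, -0.1327, 0.3525]
orientation: [-1.576, 0.076, -0.069]
wrist_force: [-0.9, 0.6, 0.1]
finger_gap: 0.0849
```

```bash
python3 - <<'E'
from h import *
s=telemetry.get_state();print(s["t"],s["tcp_pos"], R.from_rotvec(s["orientation"]).as_matrix()[:,0].round(3),s["wrist_force"],s["finger_gap"])
grab("wrist","w9")
E
```

```text
11.2667 [ 0.66040454 -0.13266058  0.35254824] [ 0.996 -0.092 -0.004] [-0.9333715   0.55211935  0.1016099 ] 0.08487025268021536
```

View pics/w9.png

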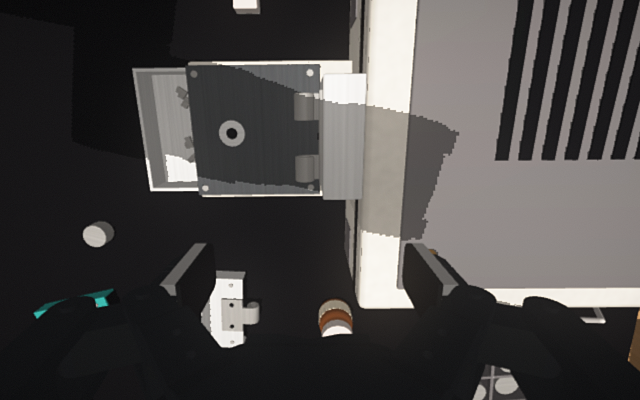

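```bash
python3 - <<'E'
from h import *
crop("w9",180,50,380,200,"c14")
E
```

```text
4
```

View pics/c14.png

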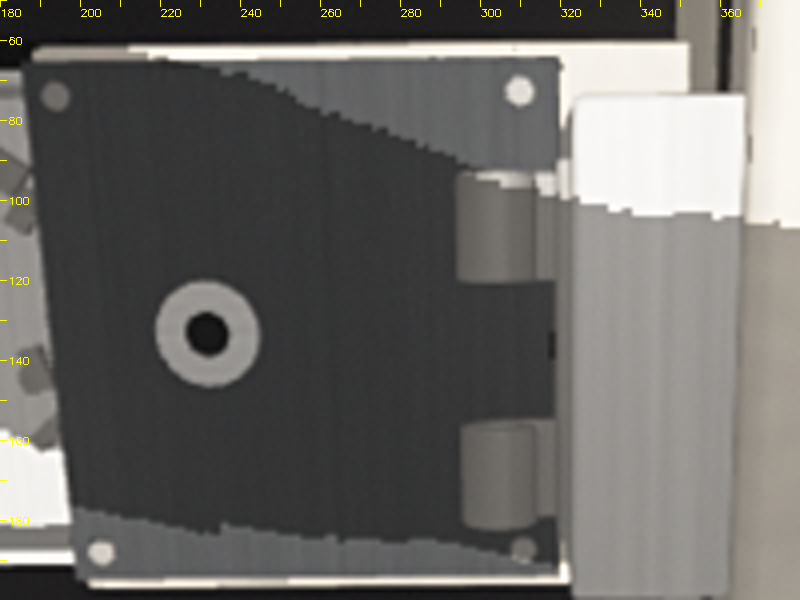

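```bash
python3 - <<'E'
from h import *
T,k=load("w9")
f=lambda u,v,z:p2w(T,k,u,v,z)
an=lambda a,b:np.degrees(np.arctan2(*(b-a)[[1,0]]))
U=f(301.3,106.5,.15);L=f(302.5,168.5,.15);print("axis pts",U,L,(U+L)/2,np.linalg.norm(U-L),an(L,U))
print("jamb yaw",an(f(322.7,196,.165),f(322.7,76,.165)), (f(322.7,76,.165)+f(322.7,196,.165))/2)
c=[f(186.5,66,.07),f(198.5,194,.07),f(317,65,.07),f(320,193,.07)]
print("deck front",c[0],c[1],an(c[1],c[0]),np.linalg.norm(c[0]-c[1])); print("side",an(c[0],c[2]),an(c[1],c[3]))
a=np.radians(-4.6); M=np.array([[np.cos(a),-np.sin(a)],[np.sin(a),np.cos(a)]])
print("o from deck front",(c[0]+c[1])[:2]/2-M@[-.07,0])
o=(U+L)[:2]/2-M@[.072,0]; print("o from knuckles",o)
print("ring",f(231.5,133,.07))
E
```

```text
axis pts [ 0.65814006 -0.06436965  0.15      ] [ 0.65330502 -0.12554812  0.15      ] [ 0.65572254 -0.09495889  0.15      ] 0.061369232521454195 85.4812089997231
jamb yaw 85.37684142732793 [ 0.67593507 -0.09609647  0.165     ]
deck front [ 0.52543246 -0.00560327  0.07      ] [ 0.51031581 -0.16184794  0.07      ] 84.47384253349833 0.15697423249076564
side -4.920120757606509 -4.758915762159609
o from deck front [ 0.58764866 -0.08933953]
o from knuckles [ 0.58395446 -0.08918457]
ring [ 0.56612103 -0.08765266  0.07      ]
```

{"api": "jog_arm", "payload": {"steps": [{"hand":85,"linear":[-0.2,-0.2,0],"delta_rot":[0,0,0]},{"hand":85,"linear":[-0.4,-0.4,0],"delta_rot":[0,0,0]},{"hand":85,"linear":[-0.6,-0.6,0],"delta_rot":[0,0,0]},{"hand":85,"linear":[-0.8,-0.8,0],"delta_rot":[0,0,-0.04]},{"hand":85,"linear":[-0.98,-1,0],"delta_rot":[0,0,-0.04]},{"hand":85,"linear":[-0.98,-1,0],"delta_rot":[0,0,-0.04]}]}}

```text
t: 11.82
tcp_pos: [0.5096, -0.2862, 0.3531]
orientation: [-1.577, 0.096, -0.089]
wrist_force: [0.2, 1.0, -0.1]
finger_gap: 0.0851
```

{"api": "jog_arm", "payload": {"steps": [{"hand":85,"linear":[-0.15,-0.25,-0.2],"delta_rot":[0,0,0]},{"hand":85,"linear":[-0.34,-0.5,-0.4],"delta_rot":[0,0,0]},{"hand":85,"linear":[-0.34,-0.74,-0.6],"delta_rot":[0,0,0]},{"hand":85,"linear":[-0.34,-0.74,-0.73],"delta_rot":[0,0,0]},{"hand":85,"linear":[-0.34,-0.74,-0.73],"delta_rot":[0,0,0]},{"hand":85,"linear":[-0.34,-0.74,-0.73],"delta_rot":[0,0,0]}]}}

```text
t: 12.32
tcp_pos: [0.4575, -0.3973, 0.2415]
orientation: [-1.574, 0.097, -0.085]
wrist_force: [-0.8, 0.5, 0.5]
finger_gap: 0.085
```

```bash
python3 - <<'E'
from h import *
s=telemetry.get_state();print(s["t"],s["tcp_pos"], R.from_rotvec(s["orientation"]).as_matrix()[:,0].round(3),s["wrist_force"],s["finger_gap"])
grab("wrist","w10")
E
```

```text
12.3167 [ 0.45754452 -0.39731544  0.24147442] [ 0.993 -0.115 -0.007] [-0.81375172  0.50031019  0.50043482] 0.08495167836186007
```

View pics/w10.png

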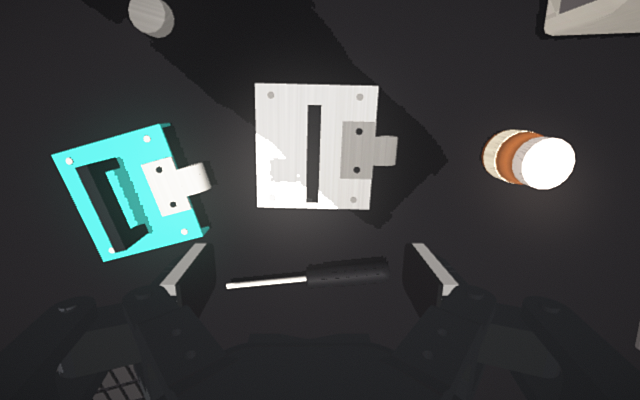

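```bash
python3 - <<'E'
from h import *
crop("w10",245,75,405,220,"c15")
E
```

```text
4
```

View pics/c15.png

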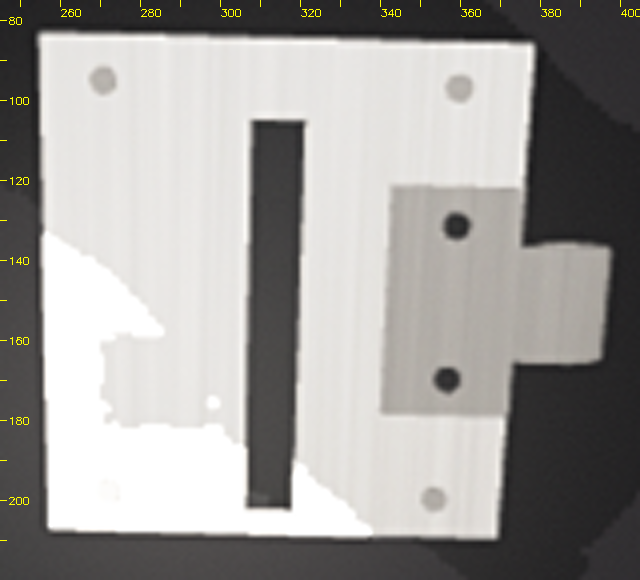

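```bash
python3 - <<'E'
from h import *
T,k=load("w10")
f=lambda u,v,z:p2w(T,k,u,v,z)
an=lambda a,b:np.degrees(np.arctan2(*(b-a)[[1,0]]))
c=[f(255,83.5,.025),f(378.3,86,.025),f(369,209.5,.025),f(257,207.5,.025)]
print(np.round(c,4)); print("lens",[np.linalg.norm(c[i]-c[(i+1)%4]).round(4) for i in range(4)])
print("yaw",an(c[0],c[1]),an(c[3],c[2]),an(c[3],c[0])-90,an(c[2],c[1])-90)
a=np.radians(-6.5); 
print("origin",np.mean(c,0)[:2]-.002*np.array([np.cos(a),np.sin(a)]))
h=[f(312,105,.071),f(310.6,202,.071)]; print("handle",h,np.mean(h,0),an(h[1],h[0])-90,np.linalg.norm(h[0]-h[1]))
print("knuckle",f(385.5,151,.028))
E
```

```text
[[ 0.4125 -0.3013  0.025 ]
 [ 0.5347 -0.3179  0.025 ]
 [ 0.5171 -0.4466  0.025 ]
 [ 0.3937 -0.4302  0.025 ]]
lens [np.float64(0.1234), np.float64(0.1299), np.float64(0.1245), np.float64(0.1303)]
yaw -7.7484391446541645 -7.571125835872579 -8.270368977341462 -7.7906085455881
origin [ 0.46253531 -0.3737619 ]
handle [array([ 0.46663718, -0.32872678,  0.071     ]), array([ 0.45530782, -0.41682759,  0.071     ])] [ 0.4609725  -0.37277719  0.071     ] -7.3277571499534275 0.08882628082664086
knuckle [ 0.53793922 -0.38324586  0.028     ]
```

{"api": "jog_arm", "payload": {"steps": [{"hand":85,"linear":[0.033,0.16,0],"delta_rot":[0,-0.009,-0.025]},{"hand":85,"linear":[0.033,0.16,-0.2],"delta_rot":[0,-0.009,-0.025]},{"hand":85,"linear":[0.033,0.16,-0.4],"delta_rot":[0,-0.009,-0.025]},{"hand":85,"linear":[0.033,0.16,-0.6],"delta_rot":[0,-0.009,-0.025]},{"hand":85,"linear":[0.033,0.16,-0.6],"delta_rot":[0,-0.009,-0.025]},{"hand":85,"linear":[0.033,0.16,-0.6],"delta_rot":[0,-0.009,-0.025]}]}}

```text
t: 12.87
tcp_pos: [0.464, -0.3719, 0.1546]
orientation: [-1.575, 0.103, -0.105]
wrist_force: [-0.4, -0.1, 0.9]
finger_gap: 0.0849
```

```bash
python3 - <<'E'
from h import *
s=telemetry.get_state();print(s["t"],s["tcp_pos"], R.from_rotvec(s["orientation"]).as_matrix().round(4),s["wrist_force"],s["finger_gap"])
grab("wrist","w11")
E
```

```text
12.8667 [ 0.46395553 -0.37194091  0.15462149] [[ 0.9913  0.001   0.1317]
 [-0.1317 -0.0067  0.9913]
 [ 0.0018 -1.     -0.0065]] [-0.35232638 -0.05147159  0.91057119] 0.08487083585260685
```

View pics/w11.png

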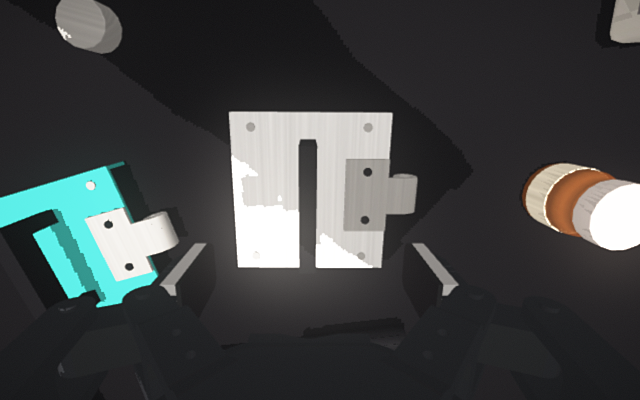

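{"api": "jog_arm", "payload": {"steps": [{"hand":85,"linear":[-0.005,-0.01,-0.2],"delta_rot":[0,0,0]},{"hand":85,"linear":[-0.005,-0.01,-0.4],"delta_rot":[0,0,0]},{"hand":85,"linear":[-0.005,-0.01,-0.57],"delta_rot":[0,0,0]},{"hand":85,"linear":[-0.005,-0.01,-0.57],"delta_rot":[0,0,0]},{"hand":85,"linear":[-0.005,-0.01,-0.57],"delta_rot":[0,0,0]},{"hand":85,"linear":[-0.005,-0.01,-0.57],"delta_rot":[0,0,0]}]}}

```text
t: 13.42
tcp_pos: [0.4648, -0.3752, 0.073]
orientation: [-1.579, 0.1, -0.108]
wrist_force: [-0.6, -0.0, 0.9]
finger_gap: 0.0849
```

```bash
python3 - <<'E'
from h import *
s=telemetry.get_state();print(s["t"],s["tcp_pos"], R.from_rotvec(s["orientation"]).as_matrix().round(4),s["wrist_force"],s["finger_gap"])
grab("wrist","w12")
E
```

```text
13.4167 [ 0.46482034 -0.37518851  0.0729798 ] [[ 0.9913  0.0048  0.1319]
 [-0.1318 -0.0107  0.9912]
 [ 0.0062 -0.9999 -0.01  ]] [-0.63037343 -0.01551531  0.89792183] 0.08489853456786198
```

View pics/w12.png

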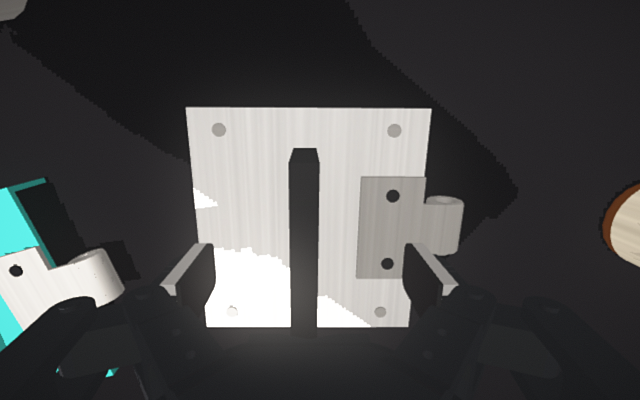

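{"api": "jog_arm", "payload": {"steps": [{"hand":85,"linear":[-0.015,0.01,-0.033],"delta_rot":[0.013,0.008,0]},{"hand":85,"linear":[-0.015,0.01,-0.033],"delta_rot":[0.013,0.008,0]},{"hand":85,"linear":[-0.015,0.01,-0.033],"delta_rot":[0.013,0.008,0]},{"hand":85,"linear":[-0.015,0.01,-0.033],"delta_rot":[0.013,0.008,0]}]}}

```text
t: 13.8
tcp_pos: [0.4627, -0.3739, 0.0684]
orientation: [-1.569, 0.105, -0.103]
wrist_force: [0.3, -0.2, 0.3]
finger_gap: 0.0851
```

```bash
python3 - <<'E'
from h import *
s=telemetry.get_state();print(s["t"],s["tcp_pos"], R.from_rotvec(s["orientation"]).as_matrix().round(4),s["wrist_force"],s["finger_gap"])
E
```

```text
13.8 [ 0.46266264 -0.37391843  0.06836896] [[ 9.912e-01 -9.000e-04  1.320e-01]
 [-1.320e-01 -1.100e-03  9.912e-01]
 [-7.000e-04 -1.000e+00 -1.200e-03]] [ 0.27367544 -0.21755054  0.28287178] 0.08506805864863434
```

Level now. Close.

{"api": "jog_arm", "payload": {"steps": [{"hand":0,"linear":[0,0,0],"delta_rot":[0,0,0]},{"hand":0,"linear":[0,0,0],"delta_rot":[0,0,0]},{"hand":0,"linear":[0,0,0],"delta_rot":[0,0,0]},{"hand":0,"linear":[0,0,0],"delta_rot":[0,0,0]},{"hand":0,"linear":[0,0,0],"delta_rot":[0,0,0]},{"hand":0,"linear":[0,0,0],"delta_rot":[0,0,0]},{"hand":0,"linear":[0,0,0],"delta_rot":[0,0,0]},{"hand":0,"linear":[0,0,0],"delta_rot":[0,0,0]},{"hand":0,"linear":[0,0,0],"delta_rot":[0,0,0]},{"hand":0,"linear":[0,0,0],"delta_rot":[0,0,0]}], "force": 80}}

```text
t: 14.63
tcp_pos: [0.4627, -0.374, 0.0686]
orientation: [-1.57, 0.104, -0.104]
wrist_force: [0.3, 1.2, 4.9]
finger_gap: 0.0107
```

```bash
python3 - <<'E'
from h import *
s=telemetry.get_state();print(s["t"],s["tcp_pos"], R.from_rotvec(s["orientation"]).as_matrix().round(4),s["wrist_force"],s["finger_gap"])
grab("wrist","w13")
E
```

```text
14.6333 [ 0.46271193 -0.37396455  0.0685586 ] [[ 9.912e-01 -7.000e-04  1.320e-01]
 [-1.320e-01 -1.300e-03  9.912e-01]
 [-5.000e-04 -1.000e+00 -1.300e-03]] [0.33759841 1.23636094 4.86284036] 0.010699475363759557
```

View pics/w13.png

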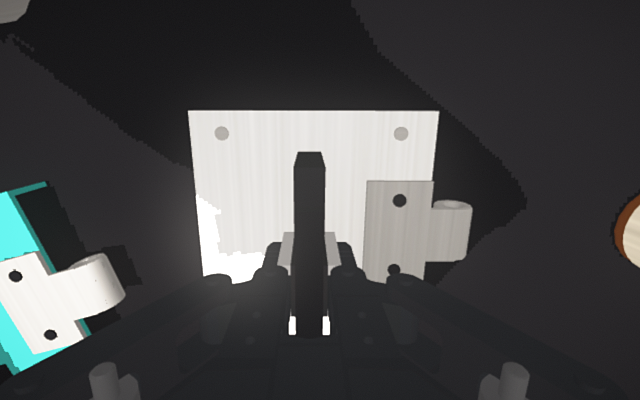

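{"api": "jog_arm", "payload": {"steps": [{"hand":0,"linear":[0,0,0.1],"delta_rot":[0,0,0]},{"hand":0,"linear":[0,0,0.25],"delta_rot":[0,0,0]},{"hand":0,"linear":[0,0,0.45],"delta_rot":[0,0,0]},{"hand":0,"linear":[0,0,0.65],"delta_rot":[0,0,0]},{"hand":0,"linear":[0,0,0.8],"delta_rot":[0,0,0]},{"hand":0,"linear":[0,0,0.86],"delta_rot":[0,0,0.066]},{"hand":0,"linear":[0,0,0.86],"delta_rot":[0,0,0.066]},{"hand":0,"linear":[0,0,0.86],"delta_rot":[0,0,0.066]}]}}

```text
t: 15.35
tcp_pos: [0.4626, -0.3739, 0.197]
orientation: [-1.571, 0.065, -0.064]
wrist_force: [-0.2, 0.4, -3.5]
finger_gap: 0.0105
```

```bash
python3 - <<'E'
from h import *
s=telemetry.get_state();print(s["t"],s["tcp_pos"], R.from_rotvec(s["orientation"]).as_matrix().round(4),s["wrist_force"],s["moment"],s["finger_gap"])
grab("wrist","w14"); grab("scene","scene14"); crop("scene14",150,130,350,280,"c16")
E
```

```text
15.35 [ 0.46261368 -0.37388322  0.19696708] [[ 9.967e-01 -9.000e-04  8.170e-02]
 [-8.170e-02 -1.000e-03  9.967e-01]
 [-8.000e-04 -1.000e+00 -1.100e-03]] [-0.24943532  0.42222969 -3.51834246] [-0.04870071  0.02117825 -0.00831996] 0.010523694324395934
4
```

View pics/w14.png

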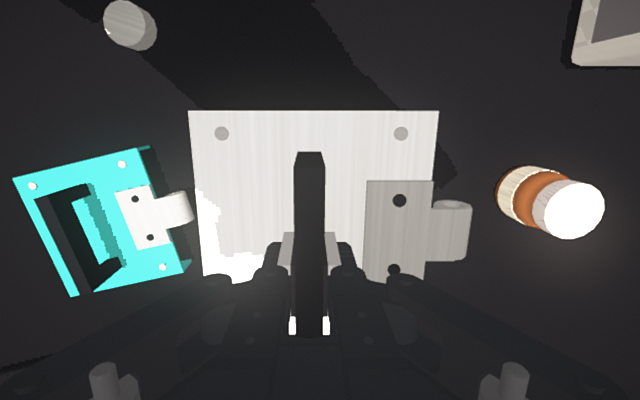

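View pics/c16.png

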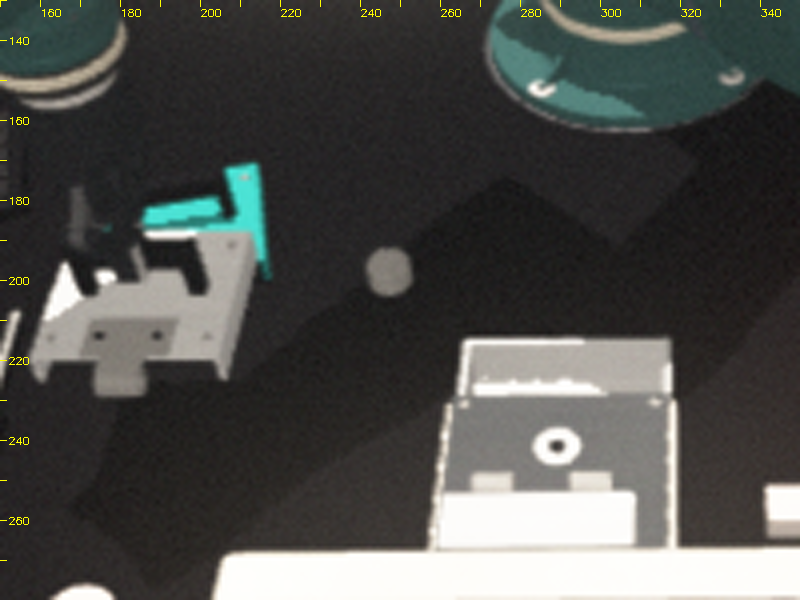

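{"api": "jog_arm", "payload": {"steps": [{"hand":0,"linear":[0.05,0.15,0],"delta_rot":[0,0,0]},{"hand":0,"linear":[0.1,0.35,0],"delta_rot":[0,0,0]},{"hand":0,"linear":[0.15,0.55,0],"delta_rot":[0,0,0]},{"hand":0,"linear":[0.2,0.75,0],"delta_rot":[0,0,0]},{"hand":0,"linear":[0.25,0.9,0],"delta_rot":[0,0,0]},{"hand":0,"linear":[0.25,0.96,0],"delta_rot":[0,0,0]},{"hand":0,"linear":[0.25,0.96,0],"delta_rot":[0,0,0]}]}}

```text
t: 16.03
tcp_pos: [0.4995, -0.2274, 0.1951]
orientation: [-1.568, 0.066, -0.06]
wrist_force: [0.4, -0.8, -3.5]
finger_gap: 0.0101
```

{"api": "jog_arm", "payload": {"steps": [{"hand":0,"linear":[0.05,0.15,0],"delta_rot":[0,0,0]},{"hand":0,"linear":[0.1,0.35,0],"delta_rot":[0,0,0]},{"hand":0,"linear":[0.15,0.55,0],"delta_rot":[0,0,0]},{"hand":0,"linear":[0.2,0.75,0],"delta_rot":[0,0,0]},{"hand":0,"linear":[0.25,0.9,0],"delta_rot":[0,0,0]},{"hand":0,"linear":[0.25,0.96,0],"delta_rot":[0,0,0]},{"hand":0,"linear":[0.25,0.96,0],"delta_rot":[0,0,0]},{"hand":0,"linear":[0.25,0.96,0],"delta_rot":[0,0,0]},{"hand":0,"linear":[0.25,0.96,0],"delta_rot":[0,0,0]}]}}

```text
t: 16.78
tcp_pos: [0.5368, -0.0846, 0.1948]
orientation: [-1.569, 0.067, -0.061]
wrist_force: [-0.8, -0.5, -3.8]
finger_gap: 0.0106
```

```bash
python3 - <<'E'
from h import *
s=telemetry.get_state();print(s["t"],s["tcp_pos"], R.from_rotvec(s["orientation"]).as_matrix().round(4),s["wrist_force"],s["finger_gap"])
grab("wrist","w15"); crop("w15",360,130,560,280,"c17")
E
```

```text
16.7833 [ 0.53679156 -0.08463452  0.19480978] [[ 0.9967 -0.0043  0.0815]
 [-0.0815  0.0013  0.9967]
 [-0.0044 -1.      0.001 ]] [-0.75633915 -0.46957958 -3.79236256] 0.01062149280391536
4
```

View pics/w15.png

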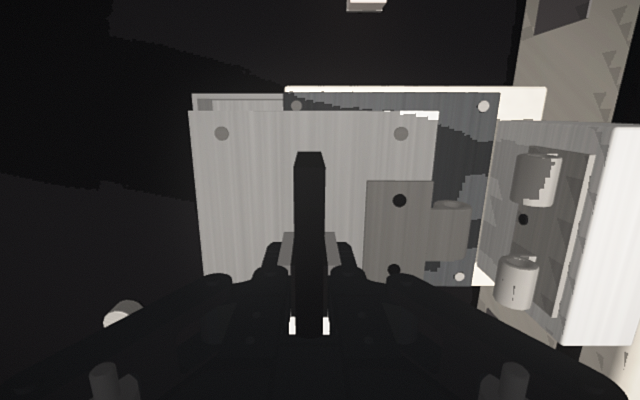

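View pics/c17.png

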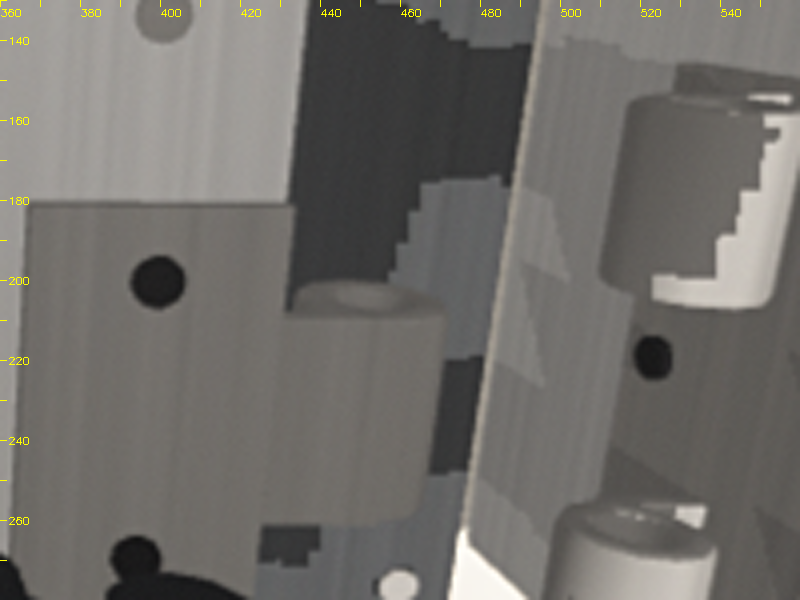

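```bash
cat > ov.py <<'E'
from h import *
import sys
def overlay(n,hinge,yaw,tcp,M,dst,x0,y0,x1,y1,sc=4,hk=(0.08,0.0506,0.0)):
    T,k=load(n); im=cv2.imread(f"pics/{n}.png")[y0:y1,x0:x1]; im=cv2.resize(im,None,fx=sc,fy=sc,interpolation=cv2.INTER_CUBIC)
    def tube(c,ax,y,col,r=.01):
        ax=ax/np.linalg.norm(ax); z=np.array([0,0,1.]); x=np.cross(ax,z)
        for rr in (r,.005):
            P=[c+ax*y+rr*(np.cos(t)*x+np.sin(t)*z) for t in np.linspace(0,2*np.pi,40)]
            p=np.array([(w2p(T,k,q)-[x0,y0]+.5)*sc for q in P]).round().astype(np.int32)
            cv2.polylines(im,[p],True,col,1)
    ax=np.array([-np.sin(yaw),np.cos(yaw),0])
    for y in (-.044,-.018,.018,.044): tube(np.array(hinge),ax,y,(0,255,0))
    c=tcp+M@np.array(hk)
    for y in (-.015,.015): tube(c,M[:,2],y,(0,0,255))
    cv2.imwrite(f"pics/{dst}.png",im)
    d=c-np.array(hinge); cy,sy=np.cos(yaw),np.sin(yaw)
    print("knuckle rel hinge (stand axes):",[round(v*1000,2) for v in (d[0]*cy+d[1]*sy,-d[0]*sy+d[1]*cy,d[2])])
E
python3 - <<'E'
from ov import *
s=telemetry.get_state(); M=R.from_rotvec(s["orientation"]).as_matrix()
overlay("w15",(.6557,-.095,.145),np.radians(-4.65),s["tcp_pos"],M,"o1",380,120,580,320,3)
E
```

```text
knuckle rel hinge (stand axes): [np.float64(-39.55), np.float64(0.66), np.float64(-1.02)]
```

View pics/o1.png

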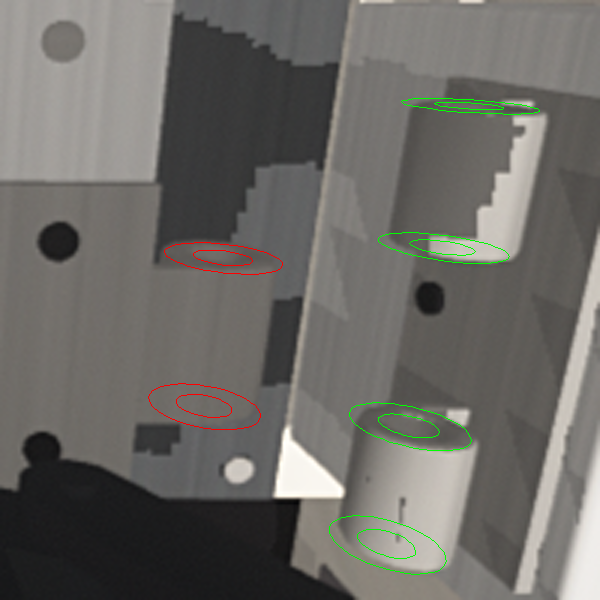

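```bash
python3 - <<'E'
from ov import *
s=telemetry.get_state(); M=R.from_rotvec(s["orientation"]).as_matrix()
overlay("w15",(.6569,-.095,.145),np.radians(-4.65),s["tcp_pos"],M,"o2",420,190,545,290,6,hk=(.0775,.0506,0.0))
E
```

```text
knuckle rel hinge (stand axes): [np.float64(-43.25), np.float64(0.57), np.float64(-1.01)]
```

View pics/o2.png

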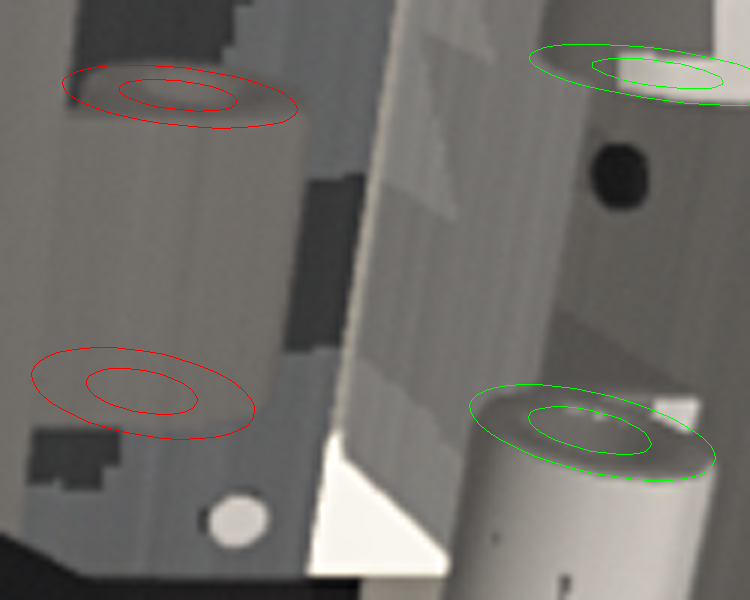

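{"api": "jog_arm", "payload": {"steps": [{"hand":0,"linear":[0.05,-0.01,0.006],"delta_rot":[0,-0.006,0]},{"hand":0,"linear":[0.1,-0.015,0.006],"delta_rot":[0,-0.006,0]},{"hand":0,"linear":[0.15,-0.02,0.006],"delta_rot":[0,-0.006,0]},{"hand":0,"linear":[0.18,-0.022,0.006],"delta_rot":[0,-0.006,0]},{"hand":0,"linear":[0.18,-0.022,0.006],"delta_rot":[0,-0.006,0]},{"hand":0,"linear":[0.18,-0.022,0.006],"delta_rot":[0,-0.006,0]},{"hand":0,"linear":[0.18,-0.022,0.006],"delta_rot":[0,-0.006,0]}]}}

```text
t: 17.42
tcp_pos: [0.5637, -0.0879, 0.1957]
orientation: [-1.568, 0.064, -0.064]
wrist_force: [0.3, 1.2, -3.5]
finger_gap: 0.0105
```

```bash
python3 - <<'E'
from ov import *
s=telemetry.get_state(); M=R.from_rotvec(s["orientation"]).as_matrix();print(s["t"],s["tcp_pos"],M.round(4),s["wrist_force"])
grab("wrist","w16")
overlay("w16",(.6569,-.095,.145),np.radians(-4.65),s["tcp_pos"],M,"o3",410,140,530,300,4,hk=(.0787,.0506,0.0005))
im=cv2.imread("pics/w16.png")[140:300,410:530]; a=cv2.resize(im,None,fx=4,fy=4,interpolation=cv2.INTER_CUBIC)
cv2.imwrite("pics/o3.png",np.hstack([a*1,cv2.imread("pics/o3.png")])[:600]) 
E
```

```text
17.4167 [ 0.56365677 -0.08788055  0.19568567] [[ 9.967e-01  2.000e-04  8.160e-02]
 [-8.160e-02  1.500e-03  9.967e-01]
 [ 0.000e+00 -1.000e+00  1.500e-03]] [ 0.30364824  1.18369191 -3.52745505]
knuckle rel hinge (stand axes): [np.float64(-14.81), np.float64(0.07), np.float64(0.09)]
```

View pics/o3.png

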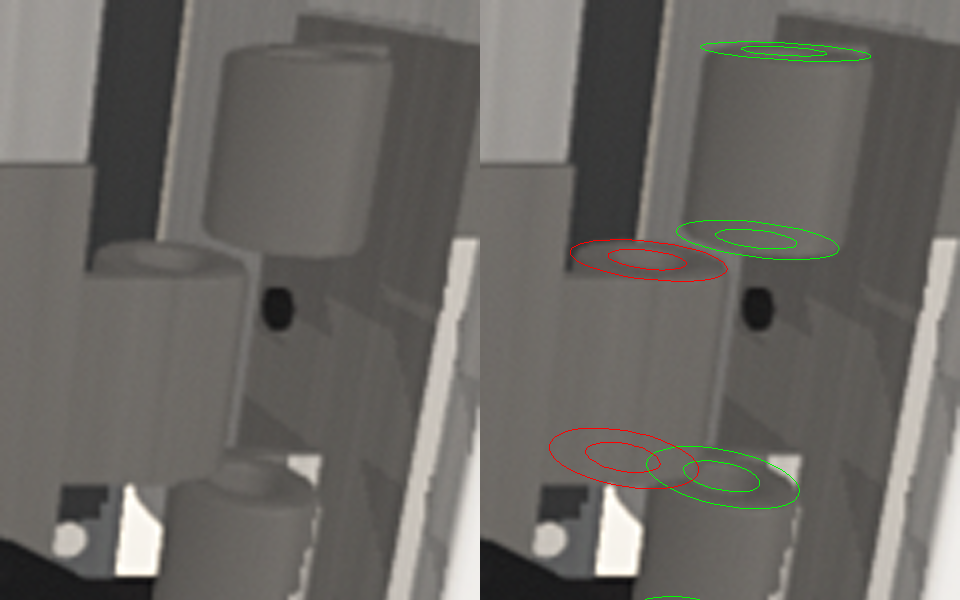

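{"api": "jog_arm", "payload": {"steps": [{"hand":0,"linear":[0.03,-0.002,0],"delta_rot":[0,0,0]},{"hand":0,"linear":[0.06,-0.005,0],"delta_rot":[0,0,0]},{"hand":0,"linear":[0.08,-0.006,0],"delta_rot":[0,0,0]},{"hand":0,"linear":[0.08,-0.006,0],"delta_rot":[0,0,0]},{"hand":0,"linear":[0.08,-0.006,0],"delta_rot":[0,0,0]},{"hand":0,"linear":[0.08,-0.006,0],"delta_rot":[0,0,0]}]}}

```text
t: 17.97
tcp_pos: [0.5755, -0.0887, 0.1957]
orientation: [-1.568, 0.064, -0.064]
wrist_force: [-0.1, 0.8, -3.3]
finger_gap: 0.0107
```

```bash
cat > look.py <<'E'
from ov import *
n=sys.argv[1]
s=telemetry.get_state(); M=R.from_rotvec(s["orientation"]).as_matrix();print(s["t"],s["tcp_pos"],M.round(4),s["wrist_force"])
grab("wrist",n)
overlay(n,(.6569,-.095,.145),np.radians(-4.65),s["tcp_pos"],M,"tmp",400,140,510,290,4,hk=(.0787,.0506,0.0005))
im=cv2.imread(f"pics/{n}.png")[140:290,400:510]; a=cv2.resize(im,None,fx=4,fy=4,interpolation=cv2.INTER_CUBIC)
a=np.clip(a.astype(float)*1.4,0,255).astype(np.uint8)
o=np.hstack([a,cv2.imread("pics/tmp.png")]); cv2.imwrite(f"pics/o_{n}.png",o[:, :800] if o.shape[1]>900 else o)
E
python3 look.py w17
```

```text
17.9667 [ 0.57552266 -0.08871241  0.19567958] [[ 9.967e-01  1.000e-04  8.160e-02]
 [-8.160e-02  1.600e-03  9.967e-01]
 [-1.000e-04 -1.000e+00  1.600e-03]] [-0.09984177  0.81573967 -3.29758687]
knuckle rel hinge (stand axes): [np.float64(-2.92), np.float64(0.21), np.float64(0.08)]
```

View pics/o_w17.png

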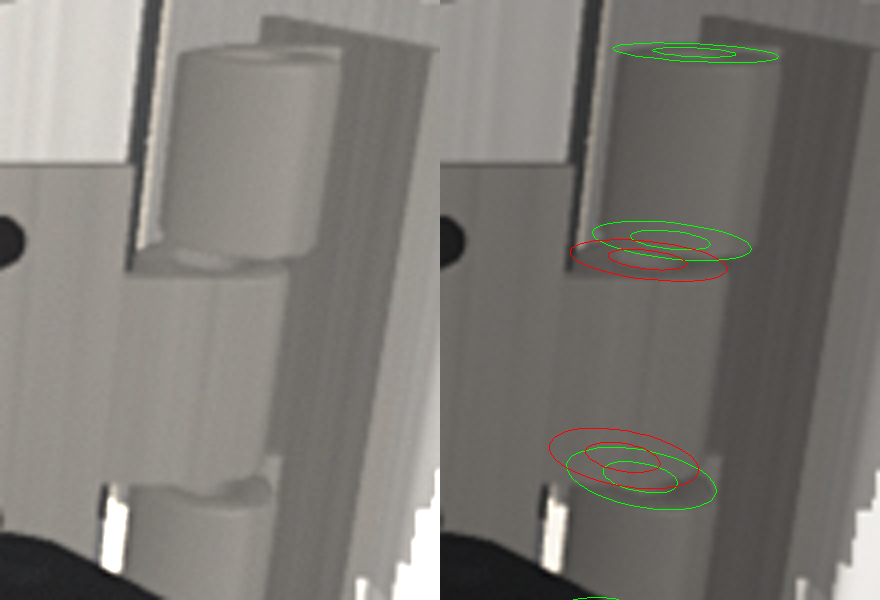

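```bash
python3 - <<'E'
from h import *
im=cv2.imread("pics/w17.png")
im=np.clip(im.astype(float)*1.5-40,0,255).astype(np.uint8);cv2.imwrite("pics/w17b.png",im)
crop("w17b",420,145,500,220,"c18",8);crop("w17b",420,205,500,280,"c19",8)
E
```

```text
8
8
```

View pics/c18.png

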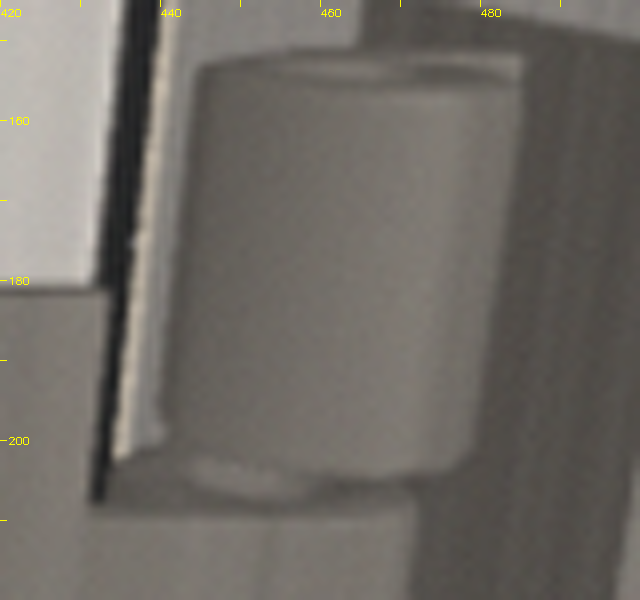

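View pics/c19.png

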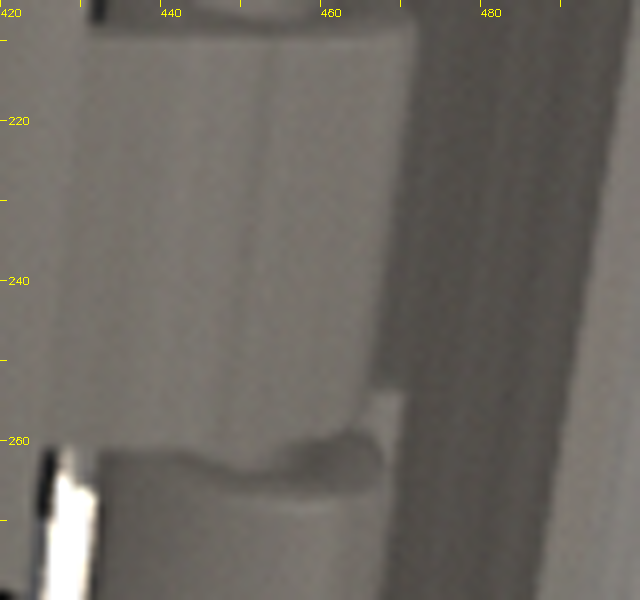

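{"api": "jog_arm", "payload": {"steps": [{"hand":0,"linear":[0.02,-0.002,0],"delta_rot":[0,0,-0.004]},{"hand":0,"linear":[0.02,-0.002,0],"delta_rot":[0,0,-0.004]},{"hand":0,"linear":[0.02,-0.002,0],"delta_rot":[0,0,-0.004]},{"hand":0,"linear":[0.02,-0.002,0],"delta_rot":[0,0,-0.004]}]}}

```text
t: 18.35
tcp_pos: [0.5785, -0.089, 0.1957]
orientation: [-1.568, 0.067, -0.067]
wrist_force: [-0.6, -0.9, -2.8]
finger_gap: 0.0107
```

```bash
python3 look.py w18; python3 - <<'E'
from h import *
im=cv2.imread("pics/w18.png")
im=np.clip(im.astype(float)*1.5-40,0,255).astype(np.uint8);cv2.imwrite("pics/w18b.png",im)
crop("w18b",410,140,510,290,"c20",4)
grab("scene","scene18"); crop("scene18",240,195,340,275,"c21",7)
E
```

```text
18.35 [ 0.57848177 -0.08903818  0.19573197] [[ 9.964e-01  1.000e-04  8.480e-02]
 [-8.480e-02  1.500e-03  9.964e-01]
 [-0.000e+00 -1.000e+00  1.500e-03]] [-0.62929264 -0.8987069  -2.78614961]
knuckle rel hinge (stand axes): [np.float64(0.06), np.float64(-0.13), np.float64(0.13)]
4
7
```

View pics/o_w18.png

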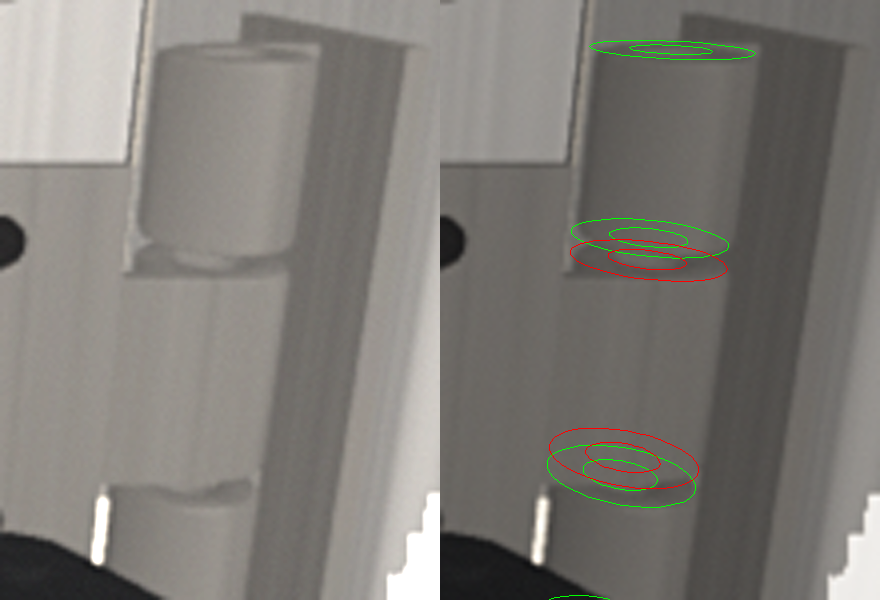

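View pics/c21.png

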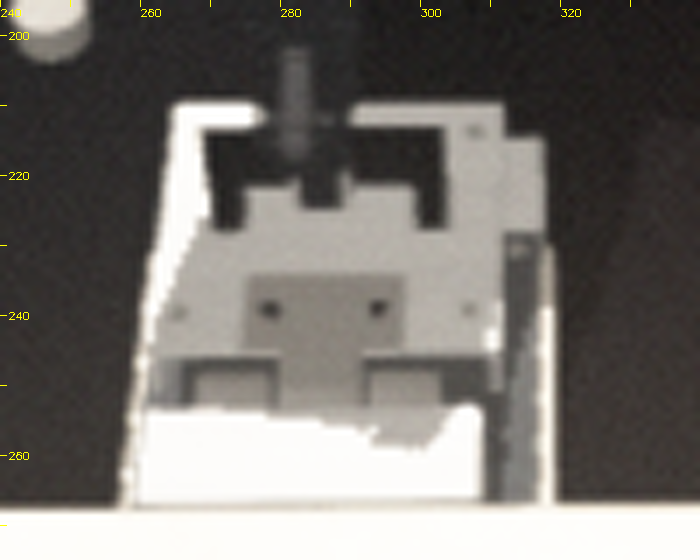

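```bash
python3 - <<'E'
from h import *
im=cv2.imread("pics/w18.png")
im=np.clip(im.astype(float)*1.5-40,0,255).astype(np.uint8);cv2.imwrite("pics/w18b.png",im)
crop("w18b",170,80,570,360,"c20",2)
E
```

```text
2
```

View pics/c20.png

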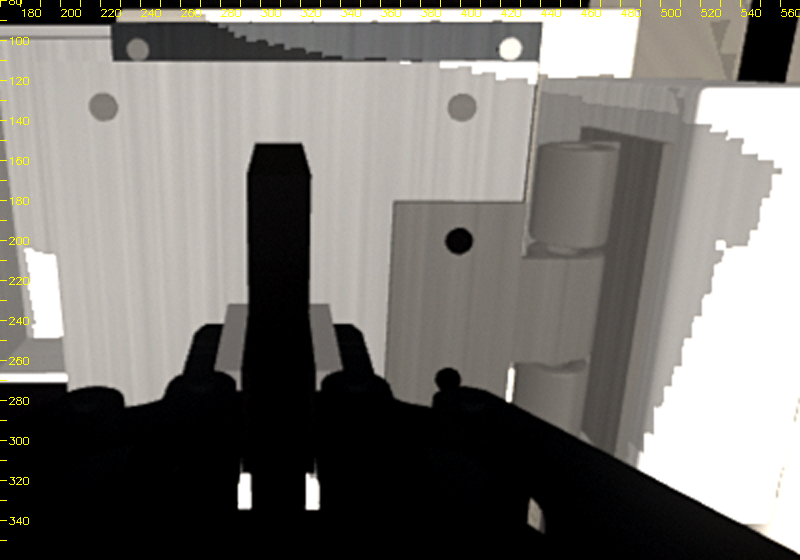

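```bash
python3 - <<'E'
from h import *
im=cv2.cvtColor(cv2.imread("pics/w18.png"),cv2.COLOR_BGR2GRAY).astype(float)
T,k=load("w18")
def edge(c,r0,r1):
    p=im[r0:r1,c-2:c+3].mean(1); g=np.abs(np.diff(p)); i=g.argmax(); sl=slice(max(0,i-2),i+3); return r0+ (np.arange(len(g))[sl]*g[sl]).sum()/g[sl].sum()+.5, g.max().round(0)
for name,r0,r1,z,cs in [("hood",103,120,.152,range(240,420,20)),("deck/side",85,98,.07,range(240,430,20))]:
    e=[edge(c,r0,r1) for c in cs]; print(name,[(round(a,1),b) for a,b in e])
    P=np.array([p2w(T,k,c,a,z) for c,(a,b) in zip(cs,e)]); 
    # robust: polyfit
    m=np.polyfit(P[:,0],P[:,1],1); r=P[:,1]-np.polyval(m,P[:,0]); ok=abs(r)<2*np.median(abs(r))+1e-5; m=np.polyfit(P[ok,0],P[ok,1],1); print(np.degrees(np.arctan(m[0])))
E
```

```text
hood [(np.float64(110.1), np.float64(49.0)), (np.float64(110.2), np.float64(60.0)), (np.float64(110.2), np.float64(59.0)), (np.float64(110.2), np.float64(60.0)), (np.float64(110.2), np.float64(60.0)), (np.float64(110.2), np.float64(62.0)), (np.float64(109.8), np.float64(61.0)), (np.float64(110.5), np.float64(47.0)), (np.float64(110.9), np.float64(94.0))]
-4.986826274315034
deck/side [(np.float64(90.5), np.float64(69.0)), (np.float64(90.4), np.float64(82.0)), (np.float64(90.5), np.float64(150.0)), (np.float64(90.6), np.float64(144.0)), (np.float64(90.6), np.float64(141.0)), (np.float64(90.5), np.float64(143.0)), (np.float64(90.4), np.float64(123.0)), (np.float64(90.2), np.float64(106.0)), (np.float64(90.3), np.float64(103.0)), (np.float64(89.7), np.float64(97.0))]
-4.787319605923522
```

{"api": "jog_arm", "payload": {"steps": [{"hand":0,"linear":[0.003,0.001,0],"delta_rot":[0,0,0]},{"hand":0,"linear":[0.003,0.001,0],"delta_rot":[0,0,0]},{"hand":0,"linear":[0.003,0.001,0],"delta_rot":[0,0,0]},{"hand":0,"linear":[0.003,0.001,0],"delta_rot":[0,0,0]},{"hand":0,"linear":[0.003,0.001,0],"delta_rot":[0,0,0]},{"hand":0,"linear":[0.003,0.001,0],"delta_rot":[0,0,0]}]}}

```text
t: 18.95
tcp_pos: [0.5789, -0.0888, 0.1957]
orientation: [-1.568, 0.067, -0.067]
wrist_force: [-0.1, 0.1, -3.1]
finger_gap: 0.0105
```

```bash
python3 look.py w19; python3 - <<'E'
from h import *
grab("scene","scene19"); crop("scene19",150,150,410,290,"c22")
grab("top","top19"); crop("top19",180,100,500,300,"c23",2)
print(telemetry.get_state()["wrist_force"],telemetry.get_state()["dq"].round(4))
E
```

```text
18.95 [ 0.57886904 -0.08884717  0.19571921] [[ 9.964e-01  0.000e+00  8.470e-02]
 [-8.470e-02  1.600e-03  9.964e-01]
 [-1.000e-04 -1.000e+00  1.600e-03]] [-0.11027523  0.09253471 -3.14128575]
knuckle rel hinge (stand axes): [np.float64(0.42), np.float64(0.1), np.float64(0.11)]
3
2
[-0.88712339  0.47386345 -2.49585802] [ 0.0009  0.0019 -0.0032 -0.0023 -0.0007  0.0014]
```

View pics/o_w19.png

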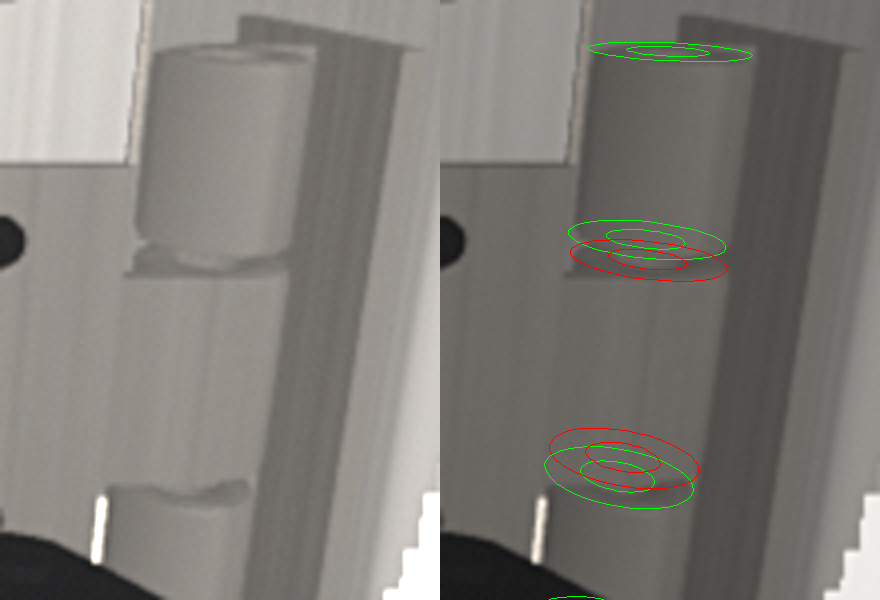

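View pics/c22.png

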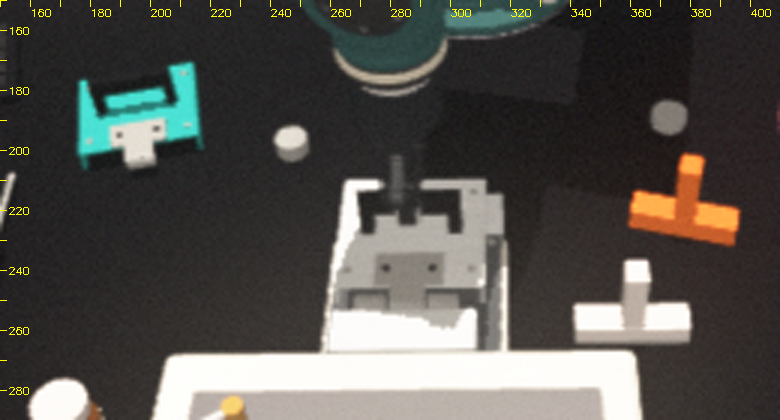

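View pics/c23.png

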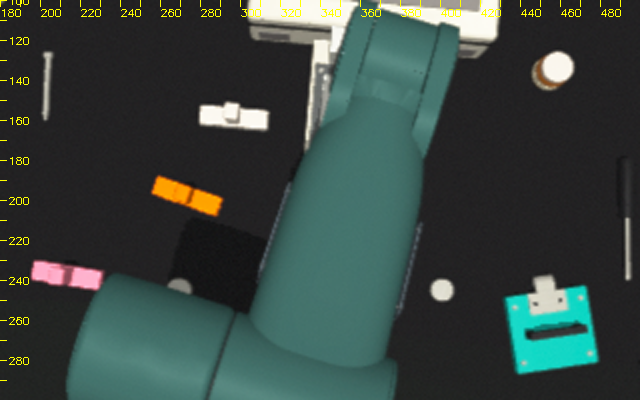

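```bash
python3 -c "
from h import *
print(ctrl.hand_in()); s=telemetry.get_state(); print(s['t'],s['tcp_pos'],s['wrist_force'],s['finger_gap'])"
```

```text
the job is handed in; nothing more can be done
None
the job is handed in; nothing more can be done
```

I handed the job in at about 19 s of the 64 s, with the hood still held in the hinge. The hand-in gives no verdict, so what follows rests on my own last checks.

- **Chips and scraper:** I pulled the four chips into the tray with the white scraper in one stroke and counted all four there in the wrist picture. The tray was out of view at the end. The scraper stands upright on the bench beside the stand, let go and clear of it, and the final pictures still show it so.
- **Hood:** I gripped the aluminium hood by its handle and moved its knuckle in from the front between the fixed knuckles.
    - **Position:** My overlay on the last wrist picture puts the hole offset at about +0.4 mm in x, +0.1 mm along the axis and +0.1 mm in z. The tool was level within 0.1°.
    - **Contact:** The wrist force was about 2.5–3.1 N downward, roughly the hood's weight, with under 1 N sideways, so I saw no sign of it leaning on the stand.
- **Checks that disagreed:**
    - **In x:** Edges read by eye put the hood about 0.5 mm short at one end of the knuckle and 0.4 mm ahead at the other. The plate edges were parallel within 0.3°, so I took this as reading error.
    - **Absolute x:** The hinge position from the first overhead wrist view differed from the close-up by 1–2 mm. I trusted the close-up, which shows both knuckles in one image.
    - **Height:** This rests on arm readings alone. They agreed with the scraper's contact heights on deck and bench to 0.1 mm, but I did not check it in a picture.

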